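Set a train's route on the shrouded stud panel with the route wand

ROBOT

A 6-joint arm with a two-finger parallel gripper is mounted at the origin on the work surface; the furniture and walls round the work are solid. World frame = base frame: x ahead of the robot, y to its left, z up, the work surface at z = 0. Lengths are in m, angles in degrees, forces in N, time in s.
With the tool pointing down it reaches from about 0.4 to 0.925 m from the base axis. Payload 12.5 kg.
Tool frame: the origin (TCP) lies at the very end of the fingers, on their centre line; the grasp point (between the pads) lies 19 mm behind it; z points along the fingers, y is the line along which they close (so a half turn about z gives the same grasp; the last joint's range is limited). The gripper opens to 95 mm and grips with 3 to 60 N. Pads are 20 mm wide; open, the fingers measure 119 mm over their backs; the gripper's body (75 mm by 180 mm) begins 59 mm behind the grasp point.
Start: joints at [-81.853, 28.126, 89.318, -0, 62.55, -6.05], TCP at [0.153, -0.606, 0.215] pointing down, gripper open.
Joint ranges: [-177.58, 177.58], [-47.91, 125.51], [2.72, 160], [-65.01, 245.01], [3.68, 167.84], [-153.87, 153.87]. Speed limits (degrees/s): [127.2, 127.2, 159.86, 180, 180, 180].

INTERFACE

Orientations are given as a 3x3 rotation matrix whose columns are the frame's x, y, z axes.
In Python, from station import r gives the robot as it stands.
- The arm moves only by the tool arm_command, never from a script. Its argument "rows" is a list of rows, each an object of numbers: "ax", "ay", "az": the turn, a rotation vector about the tool's x, y, z in degrees; "tx", "ty", "tz": the shift along the tool's x, y, z in mm; "fingers": the closure, from 0 (fully open) to 1 (shut). A call has exactly 8 rows; each row shifts and turns the commanded pose from where the row before left it, along the tool's axes as they then stand; what a row does not reach is not made up. A row lasts 1/12 s, in which the tool goes at most 41.7 mm and 7.16 degrees, less where a joint would pass 70% of its speed; a pose out of reach is approached as far as the arm can. A call with a gripper value outside its range is refused whole. The fingers move at their own pace and stop on an object; "force" is the grip in N (left out, the last holds). Time passes only in rows, so rows that do not move let the fingers close, or fill a call up. It gives the time, the measured TCP pose, the force, the opening and the grip force at its end, in the units of the state.
- r.state(): the state, without advancing time (a new reading comes with each control period).
- r.grab_frame(name): name is "scene" or "top" or "wrist"; returns a dict with "frame" (480x640x3 uint8, red, green, blue), "fx", "fy", "cx", "cy" (pixels), "extrinsics" (4x4, takes a point from camera to world coordinates). Camera axes: x right, y up, looking along -z (the intrinsics and any distortion apply to the point x, -y, -z); pixel columns grow to the right and rows downward; lengths in m; the calibration is good to about 2 mm. A picture is of the moment at which its call begins. There is no depth.
- r.hand_in(): hands the job in; it is judged then, once.
Trained networks look in the newest picture that a camera, given by its name, has taken for a name from the list of things; names that differ only in an ending like _2 or _b are one class to them, and where a whole thing is asked for, a point or a joint stands for the part that bears it (a point fixed in the world has none). Each returns a list of dicts, best first, with "p" (0 to 1); they miss things now and then, are a little off and sometimes report something else, mostly with a low value. They report only what shows in the picture. A call takes as long as a camera call. They do not tell look-alikes from the thing itself.
- r.look_for(camera, name): "centre" ([x, y, z] in m, in the coordinates of the camera as it stood for that picture, good to about 4 mm: the middle of the surface that is visible of it).
- r.trace(camera, name): "mask" (480x640 bool, what is visible of it).
- r.spot_point(camera, name): "centre" ([x, y, z] in m, in the coordinates of the camera as it stood for that picture, good to about 4 mm: a listed point, or the origin of a listed thing).
The state is a dict: "clock": time; "joint_pos": joint angles; "joint_vel": joint speeds; "effort": joint torques, N m; "eef_pos": TCP position; "tcp_rot": TCP orientation; "wrist_force": force on the tool from outside, world axes, zero at the start; "moment": the same for the moment, N m; "finger_gap": finger opening in m; "grip_force": force on a finger pad.
Only numpy, scipy, OpenCV 4.12 (cv2) and the standard library are available. Lean on these libraries where they do the work, as an engineer would, in place of code of your own. Each camera call takes 0.05 s, during which the arm holds its last target. There are 200 camera calls.

TASK

Set the train's road on the tilted route panel with the orange-handled wand: holding the wand square to the sloping face, push the green entrance stud fully home down its shroud, then the yellow platform stud, then the red exit stud. Press gently, so that the panel keeps its tilt, leave the blue and white studs alone, and hang the wand back in its fork without disturbing the things lying around.

Things in the scene. Friction and masses are not known exactly. Their poses are not given: they have to be found in the camera images.
- panel_stand: Fixed dark steel yoke carrying the route panel: base plate 110 (x) x 226 (y) x 6 mm, two cheeks at y = +-108 mm with black clamp knobs outside (258 mm over the knobs). Origin: centre of the underside of the base plate; z up, -x is the operator's (robot's) side. The panel's level pivot axis runs along y, 85 mm above the origin.
- panel (a joint): Tilt of the panel in its yoke, rad: 0 = face level, larger = face turned more towards -x of the stand (the operator). Lies between 0.50 and 0.75. Held only by clamp friction of 1 N m: some 30 N on a stud 34 mm from the pivot axis turns it. Never ram it (60 N at most).
- panel_face (a point): Centre of the grey face of the panel (130 x 198 x 28 mm, black housing), 12 mm above the pivot axis. Axes turn with the panel: z outward normal of the face, +x up the slope, +y to the operator's left. Black track lines join the five studs, at (x, y) mm: green (0, 70), blue (34, 0), yellow (-34, 0), red (34, -72), white (-34, -72).
- panel_edge (a point): Middle of the upper edge of the face, 65 mm up the slope (+x) from panel_face. Must not move (6 mm allowed).
- green_top (a point): Top centre of the brass stud (13 mm across) in the green shroud, the entrance. Axes as panel_face. All five: shroud tube 30 mm above the face, 27 mm outside, bore 16 mm, flaring over the last 7 mm to 21 mm at the mouth. Stud top 19 mm below the mouth (11 above the face) when out, 25 mm when home; a wand leaning over about 20 degrees from the stud's axis jams.
- yellow_top (a point): The same for the stud in the yellow shroud (platform, lower middle).
- red_top (a point): The same for the stud in the red shroud (exit, upper right).
- blue_top (a point): The same for the stud in the blue shroud (upper middle); not part of the route, leave it out.
- white_top (a point): The same for the stud in the white shroud (lower right); not part of the route, leave it out.
- stud_green (a joint): How far the green stud is pushed in, m: 0 out, 0.006 fully home against its stop. It moves stiffly against friction of about 4.5 N and stays where it is left. Pressed on at its stop it sinks on an overtravel spring (from 7 N, 5 N per mm, 3 mm) and comes back by that much when let go.
- stud_yellow (a joint): The same for the yellow stud.
- stud_red (a joint): The same for the red stud.
- stud_blue (a joint): The same for the blue stud.
- stud_white (a joint): The same for the white stud.
- wand_rest: Fixed stand for the wand: wooden base 100 x 90 x 12 mm, post at +x, at its top an aluminium fork open towards -x. Two tines, top at 114 mm, 6 mm thick, leave a slot 15 mm wide along x, closed 11 mm behind (+x of) the seat; lips 3 mm high stand on the tines' front ends, 20 to 24 mm in front of the seat. Origin: centre of the underside, z up.
- rest_seat (a point): Point in the fork's slot, level with the top of the tines (114 mm up), where the wand's axis belongs. Axes as wand_rest.
- wand: Loose, 70 g, hanging upright by its collar in the fork. Origin: centre of the collar's underside; z towards the handle. Collar 28 mm across, 6 thick; square orange handle 16 x 16 up to z = 68 mm (flats across x, y). Below: black sleeve 11 mm thick, 45 long, then an 8 mm stiff-sliding stem whose tip is 78 to 92 mm below the origin, set differently every time: find it by touch or eye. Over 60 N shifts it.
- tape_measure: Bystander: loose pocket tape measure, black and yellow, 58 x 73 x 34 mm; origin at the centre of the underside. Leave it where it is (15 mm allowed).
- green_pot: Bystander: loose small green paint pot with a white lid, 35 x 35 x 36 mm; origin at the centre of the underside. Leave it where it is (15 mm allowed).
- battery: Bystander: loose black and orange drill battery, 60 x 88 x 50 mm; origin at the centre of the underside. Leave it where it is (15 mm allowed).
- dowel_0: Not part of the job, keep clear: fixed thin wooden stick, 6 mm thick and 300 mm tall, standing almost upright on the table behind the rest. Origin on the table below its middle: its foot is 20 mm nearer to the robot (world x), its top 20 mm farther.
Things that resemble listed ones, but are neither listed nor needed, are in the scene too. There is more than one size of the wand_rest; the job needs the smaller. Of the things that look like the wand, the larger one is meant.

How it is judged (in metres and radians):
On the way, in this order (a step that is already met when the one before it is completed fails the run):
1. the green stud is pushed home with the wand's tip, yellow and red still out (value of joint stud_green above 0.005 m and contact force between wand and stud_green above 0.5 N and value of joint each of stud_yellow, stud_red below 0.0015 m), for 0.05 s.
2. then the yellow stud is pushed home with the wand's tip, red still out (value of joint stud_yellow above 0.005 m and contact force between wand and stud_yellow above 0.5 N and value of joint stud_red below 0.0015 m), for 0.05 s.
3. then the red stud is pushed home with the wand's tip (value of joint stud_red above 0.005 m and contact force between wand and stud_red above 0.5 N), for 0.05 s.
At the end, for the whole second after the job is handed in: Green, yellow, red studs in over 5 of 6 mm, blue and white under 1.5 mm; wand at rest, upright (0.15 rad), collar on the tines (3 mm in height, 12 mm from the seat); panel's upper edge within 6 mm and bystanders within 15 mm of their starts (value of joint each of stud_green, stud_yellow, stud_red above 0.005 m and value of joint each of stud_blue, stud_white below 0.0015 m and horizontal distance between wand and rest_seat below 0.012 m and z of wand in the frame of rest_seat between -0.003 and 0.003 m and angle between wand's own z axis and vertical below 0.15 rad and linear speed of wand below 0.02 m/s and distance of panel_edge from where it was at the start of the episode below 0.006 m and distance of each of tape_measure, green_pot, battery from where it was at the start of the episode below 0.015 m); the robot touches nothing.
It fails at once if the blue or the white stud is pushed in (more than 1.5 mm) (value of joint any of stud_blue, stud_white above 0.0015 m).
It fails at once if the panel is pushed out of its tilt (upper edge moved more than 6 mm) (distance of panel_edge from where it was at the start of the episode above 0.006 m).
It fails at once if the wand is rammed against the panel or a stud (more than 60 N) (contact force between wand and panel above 60 N).
It fails at once if a bystander (tape measure, green paint pot or battery) is moved more than 15 mm (distance of any of tape_measure, green_pot, battery from where it was at the start of the episode above 0.015 m).
It also fails if it takes over 62 s, if anything falls off the work surface, if the arm or the gripper's body presses on something with over 40 N, if the wrist force passes 120 N, or if a joint passes its speed limit or range.

## Working session

There is one attempt and no reset: what is moved stays moved. The work goes in short steps, Python scripts to look and compute and a tool call to move; the robot and the scene stay as the last step left them, time stands still between calls to the robot, and variables do not carry over. Pictures are saved under pics/ and viewed, at most 13 in all, crops included, and the job is handed in when it is done.

Besides the shell and the picture viewer there is one more tool, called by a JSON object that holds its "fn" and its "kwargs". arm_command: Moves the arm, as the interface text tells. Its arguments: {"type":"object","properties":{"rows":{"type":"array"},"force":{"type":"number"}},"required":["rows"]}

```bash
mkdir -p pics; ls; cat > h.py <<'E'
import numpy as np, cv2
from station import r
from scipy.spatial.transform import Rotation as R
def toW(f,p):
    E=np.array(f["extrinsics"]); return (E[:3,:3]@np.array(p)+E[:3,3])
def proj(f,P):
    E=np.array(f["extrinsics"]); c=E[:3,:3].T@(np.array(P)-E[:3,3]); return np.array([f["fx"]*c[0]/-c[2]+f["cx"], f["fy"]*-c[1]/-c[2]+f["cy"]])
def save(f,n): cv2.imwrite("pics/"+n,f["frame"][:,:,::-1])
E
python3 - <<'E'
from h import *
print(r.state())
for c in ["scene","top"]:
    f=r.grab_frame(c); save(f,c+"0.png"); print(c,f["fx"],f["cx"],f["cy"],[k for k in f], np.round(f["extrinsics"],3).tolist())
    for n in ["panel_stand","panel_face","panel_edge","green_top","yellow_top","red_top","blue_top","white_top","wand_rest","rest_seat","wand","tape_measure","green_pot","battery","dowel_0"]:
        for d in r.spot_point(c,n): 
            if d["p"]>.2: print(n,round(d["p"],2),np.round(toW(f,d["centre"]),4))
E
```

```text
pics
{'clock': 0.0, 'joint_pos': array([-8.18552203e+01,  2.81627400e+01,  8.93496189e+01, -9.98765289e-04,
        6.25499807e+01, -6.05171439e+00]), 'joint_vel': array([-0.03598851, -0.00491705, -0.01448931,  0.16008913, -0.1047363 ,
        0.05884729]), 'effort': array([-1.97528556e-05, -6.12644506e+01, -2.58185756e+01,  6.92556845e-02,
        4.82776249e-02, -1.47641481e-04]), 'eef_pos': array([ 0.15324973, -0.60566912,  0.21408006]), 'tcp_rot': array([[ 9.69458394e-01,  2.45255772e-01, -1.69459943e-04],
       [ 2.45255810e-01, -9.69457803e-01,  1.07486528e-03],
       [ 9.93326504e-05, -1.08359820e-03, -9.99999408e-01]]), 'wrist_force': array([-0.46658887,  0.1508495 , -0.13303756]), 'moment': array([ 0.01725697, -0.00779294, -0.03294824]), 'grip_force': 0.0, 'finger_gap': 0.09508519244026636}
scene 578.3757325151392 304.6189841252379 227.09065877753594 ['frame', 'fx', 'fy', 'cx', 'cy', 'extrinsics'] [[0.533, 0.4, -0.746, -0.262], [-0.846, 0.249, -0.471, -0.619], [-0.002, 0.882, 0.471, 0.591], [0.0, 0.0, 0.0, 1.0]]
panel_stand 0.65 [ 0.5276 -0.2982  0.0048]
panel_face 0.73 [ 
[... 659 characters left out ...]
985, -0.17, 0.312], [-1.0, -0.013, 0.025, -0.104], [0.023, 0.17, 0.985, 1.098], [0.0, 0.0, 0.0, 1.0]]
panel_stand 0.83 [ 0.5246 -0.2982 -0.001 ]
panel_stand 0.62 [ 0.4315 -0.006   0.1128]
panel_face 0.65 [ 0.519  -0.2959  0.0955]
panel_edge 0.87 [ 0.5664 -0.3059  0.1368]
red_top 0.47 [ 0.5657 -0.304   0.1351]
wand_rest 0.91 [ 0.4348 -0.002   0.0019]
wand_rest 0.72 [ 0.5786  0.1741 -0.0031]
rest_seat 0.84 [0.5726 0.1682 0.1577]
rest_seat 0.78 [ 0.4341 -0.0065  0.1137]
wand 0.51 [ 0.5415 -0.0495  0.0606]
wand 0.49 [ 0.4349 -0.001   0.    ]
wand 0.44 [ 0.4358 -0.0033  0.117 ]
tape_measure 0.96 [ 0.4404 -0.2158  0.0009]
green_pot 0.51 [ 0.5475  0.0147 -0.0009]
battery 0.56 [0.4077 0.1387 0.0024]
```

View pics/scene0.png

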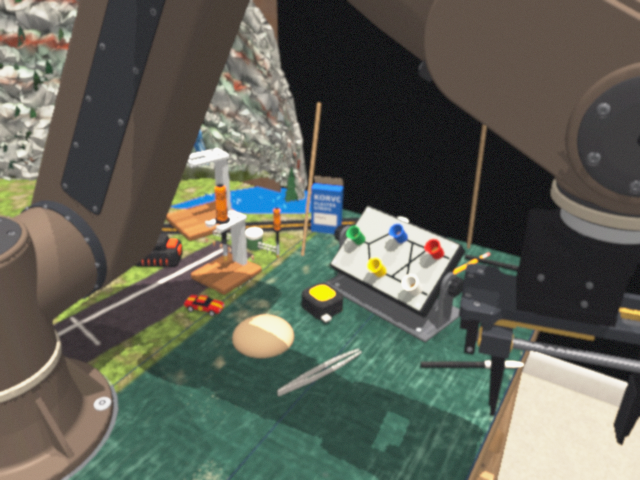

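View pics/top0.png

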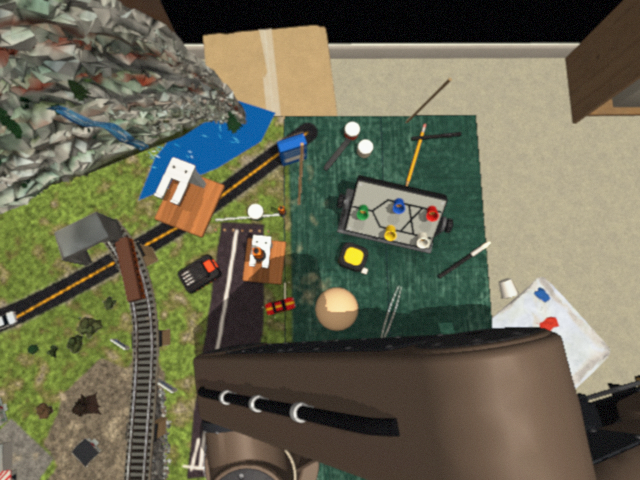

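Scene: the panel is at about (395,260) in "scene" and (400,215) in "top". The wand hangs in the small rest at (258,255) in "top". The tape is at (353,257), the battery at (200,273), and the look-alikes are the larger rest and a small orange figure at (283,211).

```bash
cat >> h.py <<'E'
def plan(pts,st=None,vmax=38,wmax=6.8):
    """pts: list of (pos m, rot 3x3); prints rows in tool axes for consecutive targets (straight, rows equal)"""
    s=r.state() if st is None else st
    p=np.array(s["eef_pos"] if isinstance(s,dict) else s[0]);A=np.array(s["tcp_rot"] if isinstance(s,dict) else s[1])
    for q,B in pts:
        q=np.array(q);rv=R.from_matrix(A.T@B).as_rotvec(degrees=True)
        n=int(max(np.ceil(np.linalg.norm(q-p)*1000/vmax),np.ceil(np.linalg.norm(rv)/wmax),1))
        Bk=R.from_rotvec(rv/n,degrees=True).as_matrix(); Ak=A.copy(); rows=[]
        d=(q-p)*1000/n
        for k in range(n):
            rows.append(np.round(Ak.T@d,1)); Ak=Ak@Bk
        print(n,"rows; turn/row",np.round(rv/n,2)," first shift",rows[0]," last",rows[-1], "total",np.round(A.T@(q-p)*1000,1),np.round(rv,2))
        p,A=q,B
def prot(yaw,tilt):  # panel rotation
    return R.from_euler("z",yaw).as_matrix()@R.from_euler("y",-tilt).as_matrix()
STUD={"green":(0,.070),"blue":(.034,0),"yellow":(-.034,0),"red":(.034,-.072),"white":(-.034,-.072)}
def toolrot(P,psi=0):  # tool z=-normal, tool y=-panel y , x=panel x
    return P@np.diag([1,-1,-1.])@R.from_euler("z",psi).as_matrix()
E
python3 - <<'E'
from h import *
s=r.state(); f=r.grab_frame("wrist"); save(f,"w0.png")
E=np.array(f["extrinsics"]);A=np.array(s["tcp_rot"])
print("cam in tool",np.round(A.T@(E[:3,3]-s["eef_pos"]),4).tolist(),np.round(A.T@E[:3,:3],3).tolist())
P=prot(-.22,.63); T=toolrot(P); print(T.round(3))
c=np.array([.518,-.297,.097])
q=c+P@np.array([0,0,.22])
print(q)
plan([((.30,-.50,.33),T),(q,T)])
E
```

```text
cam in tool [0.0821, 0.0007, -0.1697] [[-0.0, 0.957, 0.291], [1.0, -0.0, 0.001], [0.001, 0.291, -0.957]]
[[ 0.789 -0.218  0.575]
 [-0.176 -0.976 -0.129]
 [ 0.589  0.    -0.808]]
[ 0.39151213 -0.26871486  0.27476605]
7 rows; turn/row [-1.21  5.06  3.7 ]  first shift [ 24.   -9.5 -16.5]  last [ 24.4 -17.9  -4.9] total [ 168.2  -66.7 -115.4] [-8.44 35.43 25.91]
7 rows; turn/row [0. 0. 0.]  first shift [ -0.2 -35.1   9.6]  last [ -0.2 -35.1   9.6] total [  -1.2 -245.7   67.5] [0. 0. 0.]
```

{"fn": "arm_command", "kwargs": {"rows": [{"tx":24,"ty":-10,"tz":-16,"ax":-1.2,"ay":5,"az":3.7},{"tx":24,"ty":-11,"tz":-15,"ax":-1.2,"ay":5,"az":3.7},{"tx":24,"ty":-12,"tz":-13,"ax":-1.2,"ay":5,"az":3.7},{"tx":24,"ty":-13,"tz":-11,"ax":-1.2,"ay":5,"az":3.7},{"tx":24,"ty":-15,"tz":-9,"ax":-1.2,"ay":5,"az":3.7},{"tx":24,"ty":-16,"tz":-7,"ax":-1.2,"ay":5,"az":3.7},{"tx":24,"ty":-18,"tz":-5,"ax":-1.2,"ay":5,"az":3.7},{"ty":-35,"tz":9}]}}

```text
schema error: expected keys ax, ay, az, tx, ty, tz, fingers
```

{"fn": "arm_command", "kwargs": {"rows": [{"ty":-35,"tz":9},{"ty":-35,"tz":9},{"ty":-35,"tz":9},{"ty":-35,"tz":9},{"ty":-35,"tz":9},{"ty":-35,"tz":9},{},{}]}}

```text
schema error: expected keys ax, ay, az, tx, ty, tz, fingers
```

```bash
python3 - <<'E'
from h import *
s=r.state(); print(s["clock"],s["eef_pos"],s["tcp_rot"].round(3),s["joint_pos"].round(1))
f=r.grab_frame("wrist"); save(f,"w1.png")
for n in ["panel_face","panel_edge","green_top","yellow_top","red_top","blue_top","white_top"]:
    for d in r.spot_point("wrist",n):
        if d["p"]>.2: w=toW(f,d["centre"]); print(n,round(d["p"],2),np.round(w,4),proj(f,w).round())
E
```

```text
1.65 [ 0.15331771 -0.60593248  0.21465499] [[ 0.969  0.245  0.   ]
 [ 0.245 -0.969 -0.   ]
 [ 0.     0.    -1.   ]] [-81.9  28.1  89.3   0.   62.5  -6.1]
```

View pics/w1.png

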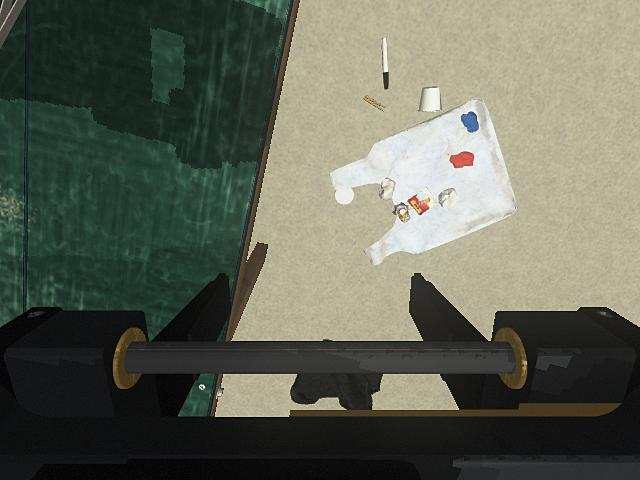

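The move was refused because every row needs all the keys. The wrist picture shows only the table edge.

{"fn": "arm_command", "kwargs": {"rows": [{"tx":24,"ty":-10,"tz":-16,"ax":-1.2,"ay":5,"az":3.7,"fingers":0},{"tx":24,"ty":-11,"tz":-15,"ax":-1.2,"ay":5,"az":3.7,"fingers":0},{"tx":24,"ty":-12,"tz":-13,"ax":-1.2,"ay":5,"az":3.7,"fingers":0},{"tx":24,"ty":-13,"tz":-11,"ax":-1.2,"ay":5,"az":3.7,"fingers":0},{"tx":24,"ty":-15,"tz":-9,"ax":-1.2,"ay":5,"az":3.7,"fingers":0},{"tx":24,"ty":-16,"tz":-7,"ax":-1.2,"ay":5,"az":3.7,"fingers":0},{"tx":24,"ty":-18,"tz":-5,"ax":-1.2,"ay":5,"az":3.7,"fingers":0},{"tx":0,"ty":-35,"tz":9,"ax":0,"ay":0,"az":0,"fingers":0}]}}

```text
clock: 2.72
eef_pos: [0.3073, -0.4686, 0.3246]
tcp_rot: [[0.788, -0.224, 0.573], [-0.179, -0.974, -0.135], [0.589, 0.003, -0.808]]
wrist_force: [1.2, 0.3, -0.4]
finger_gap: 0.0953
grip_force: 0.0
```

{"fn": "arm_command", "kwargs": {"rows": [{"tx":0,"ty":-35,"tz":9,"ax":0,"ay":0,"az":0,"fingers":0},{"tx":0,"ty":-35,"tz":9,"ax":0,"ay":0,"az":0,"fingers":0},{"tx":0,"ty":-35,"tz":9,"ax":0,"ay":0,"az":0,"fingers":0},{"tx":0,"ty":-35,"tz":9,"ax":0,"ay":0,"az":0,"fingers":0},{"tx":0,"ty":-35,"tz":9,"ax":0,"ay":0,"az":0,"fingers":0},{"tx":0,"ty":-35,"tz":9,"ax":0,"ay":0,"az":0,"fingers":0},{"tx":0,"ty":0,"tz":0,"ax":0,"ay":0,"az":0,"fingers":0},{"tx":0,"ty":0,"tz":0,"ax":0,"ay":0,"az":0,"fingers":0}]}}

```text
clock: 3.38
eef_pos: [0.3838, -0.2677, 0.2779]
tcp_rot: [[0.793, -0.215, 0.57], [-0.174, -0.977, -0.127], [0.583, 0.002, -0.812]]
wrist_force: [0.3, -0.8, 0.5]
finger_gap: 0.0952
grip_force: 0.0
```

```bash
python3 - <<'E'
from h import *
s=r.state(); print(s["clock"],s["eef_pos"],s["tcp_rot"].round(3),s["joint_pos"].round(1))
f=r.grab_frame("wrist"); save(f,"w1.png")
for n in ["panel_face","panel_edge","green_top","yellow_top","red_top"]:
    for d in r.spot_point("wrist",n):
        if d["p"]>.2: w=toW(f,d["centre"]); print(n,round(d["p"],2),np.round(w,4),proj(f,w).round())
E
```

```text
3.3833 [ 0.38382564 -0.26769522  0.27793927] [[ 0.793 -0.215  0.57 ]
 [-0.174 -0.977 -0.127]
 [ 0.583  0.002 -0.812]] [-57.2   2.  125.5  46.3  34.5  10.4]
panel_face 0.89 [ 0.515  -0.301   0.0922] [323. 203.]
panel_edge 0.92 [ 0.5681 -0.3055  0.135 ] [316. 142.]
green_top 0.57 [ 0.5308 -0.2268  0.1051] [254. 199.]
yellow_top 0.5 [ 0.4876 -0.2905  0.0836] [319. 230.]
red_top 0.52 [ 0.5169 -0.367   0.1245] [382. 177.]
```

View pics/w1.png

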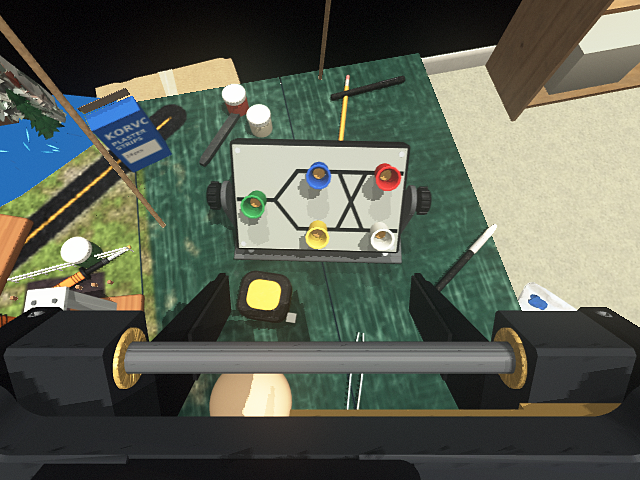

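The wrist view shows the whole panel square on. The shroud mouths are green (254,204), blue (318,175), red (387,177), yellow (317,235) and white (381,237). The stick's foot is at (163,225) and the tape is at (265,297).

```bash
cat > fit.py <<'E'
from h import *
from scipy.optimize import least_squares
def model(p,f,n):
    P=prot(p[2],p[3]); o=np.array([p[0],p[1],.085]); a=np.linspace(0,2*np.pi,40)
    pts=[o+P@np.array([STUD[n][0]+.0135*np.cos(t),STUD[n][1]+.0135*np.sin(t),.012+h]) for h in (0,.03) for t in a]
    return cv2.convexHull(np.array([proj(f,q) for q in pts],np.float32))
def cen(c):
    m=cv2.moments(c); return np.array([m["m10"]/m["m00"],m["m01"]/m["m00"]])
def seg(f,n,p0):
    hsv=cv2.cvtColor(f["frame"],cv2.COLOR_RGB2HSV); H,S,V=[hsv[:,:,i].astype(int) for i in range(3)]
    hue={"green":60,"yellow":25,"red":0,"blue":113}[n]
    m=((abs((H-hue+90)%180-90)<(6 if n=="yellow" else 14))&(S>110)&(V>60)).astype(np.uint8)
    roi=np.zeros_like(m); c=cen(model(p0,f,n)); cv2.circle(roi,tuple(int(v) for v in c),24 if f["fx"]>0 else 24,1,-1)
    m=m&roi; m=cv2.morphologyEx(m,cv2.MORPH_OPEN,np.ones((2,2)))
    k,l,s,_=cv2.connectedComponentsWithStats(m); 
    if k<2: return None
    i=1+np.argmax(s[1:,4]); ys,xs=np.where(l==i)
    return cv2.convexHull(np.stack([xs,ys],1).astype(np.float32))
def fit(frames,p0=(.518+.007,-.297,-.22,.63)):
    obs=[]
    for k,f in frames.items():
        for n in ["green","yellow","red","blue"]:
            h=seg(f,n,p0)
            if h is not None: obs.append((k,f,n,cen(h),cv2.contourArea(h)))
    g=lambda p:np.concatenate([(cen(model(p,f,n))-c)*600/f["fx"] for k,f,n,c,a in obs])
    s=least_squares(g,p0,loss="soft_l1",x_scale=[.01,.01,.1,.1])
    for (k,f,n,c,a),e in zip(obs,g(s.x).reshape(-1,2)): print(k,n,c.round(1),"area",round(a),round(cv2.contourArea(model(s.x,f,n))),"res",e.round(1))
    print("fit",s.x.round(4)); return s.x
E
python3 - <<'E'
from fit import *
w=r.grab_frame("wrist"); s=r.grab_frame("scene"); t=r.grab_frame("top")
fit({"w":w}); fit({"s":s,"t":t}); fit({"w":w,"s":s,"t":t}); save(s,"s1.png");save(t,"t1.png")
E
```

```text
w green [250.7 205.5] area 521 663 res [ 0.2 -0.3]
w yellow [314.5 235.7] area 500 621 res [-0.2  1.7]
w red [384.1 177.5] area 549 660 res [-0.7 -0. ]
w blue [315.2 176.3] area 496 602 res [ 0.5 -0.6]
fit [ 0.521  -0.2977 -0.2508  0.6305]
s green [355.8 235.5] area 194 320 res [-0.   0.7]
s yellow [377.4 267.9] area 242 350 res [-1.5 -0.3]
s red [434.9 249.5] area 256 377 res [-0.2  1.1]
s blue [398.9 233.8] area 211 344 res [-0.2  0.9]
t green [363.3 213.5] area 112 183 res [ 0.3 -0.4]
t yellow [390.9 234.1] area 152 184 res [0.1 0.2]
t red [432.8 214.7] area 150 196 res [-0.1 -0.6]
t blue [399.4 207.1] area 130 190 res [ 0.2 -0.8]
fit [ 0.5219 -0.2985 -0.2478  0.6418]
w green [250.7 205.5] area 521 670 res [ 0.7 -0. ]
w yellow [314.5 235.7] area 500 627 res [0.4 1. ]
w red [384.1 177.5] area 549 671 res [-0.7 -0.7]
w blue [315.2 176.3] area 496 617 res [ 0.6 -0.7]
s green [355.8 235.5] area 194 319 res [-0.5  0.8]
s yellow [377.4 267.9] area 242 349 res [-1.7  0. ]
s red [434.9 249.5] area 256 376 res [-0.6  1. ]
s blue [398.9 233.8] area 211 344 res [-0.7  0.9]
t green [363.3 213.5] area 112 184 res [ 0.  -0.1]
t yellow [390.9 234.1] area 152 185 res [-0.2  0.3]
t red [432.8 214.7] area 150 197 res [-0.4 -0.4]
t blue [399.4 207.1] area 130 191 res [-0.2 -0.5]
fit [ 0.5219 -0.298  -0.2447  0.6546]
```

```bash
python3 - <<'E'
from h import *
s=r.grab_frame("scene"); t=r.grab_frame("top")
def ray(f,u,v):
    E=np.array(f["extrinsics"]); d=np.array([(u-f["cx"])/f["fx"],-(v-f["cy"])/f["fy"],-1]); return E[:3,3],E[:3,:3]@d
def atz(f,u,v,z):
    o,d=ray(f,u,v); return (o+d*(z-o[2])/d[2]).round(3)
print("dowel",atz(s,304,255,0),atz(s,318,103,.3),atz(t,300,205,0),atz(t,301,140,.3))
for n in ["dowel_0"]:
    for c,f in (("scene",s),("top",t)):
        for d in r.spot_point(c,n): print(c,d["p"],toW(f,d["centre"]).round(3))
print(atz(t,245,282,.012),atz(t,283,284,.012),atz(t,286,240,.012))
T=np.diag([1,-1,-1.])
plan([((.40,0,.30),T)])
E
```

```text
dowel [ 0.573 -0.089  0.   ] [ 0.61  -0.097  0.3  ] [ 0.568 -0.088  0.   ] [ 0.617 -0.096  0.3  ]
[0.386 0.039 0.012] [ 0.38  -0.048  0.012] [ 0.482 -0.055  0.012]
8 rows; turn/row [ 0.5  -4.44 -1.52]  first shift [ -2.7 -33.3  -5.4]  last [  1.4 -33.7  -2.9] total [ -21.3 -266.6  -43.1] [  3.99 -35.52 -12.19]
```

{"fn": "arm_command", "kwargs": {"rows": [{"tx":-3,"ty":-33,"tz":-5,"ax":0.5,"ay":-4.4,"az":-1.5,"fingers":0},{"tx":-2,"ty":-33,"tz":-5,"ax":0.5,"ay":-4.4,"az":-1.5,"fingers":0},{"tx":-2,"ty":-33,"tz":-5,"ax":0.5,"ay":-4.4,"az":-1.5,"fingers":0},{"tx":-1,"ty":-33,"tz":-5,"ax":0.5,"ay":-4.4,"az":-1.5,"fingers":0},{"tx":0,"ty":-33,"tz":-4,"ax":0.5,"ay":-4.4,"az":-1.5,"fingers":0},{"tx":0,"ty":-33,"tz":-4,"ax":0.5,"ay":-4.4,"az":-1.5,"fingers":0},{"tx":1,"ty":-33,"tz":-3,"ax":0.5,"ay":-4.4,"az":-1.5,"fingers":0},{"tx":1,"ty":-33,"tz":-3,"ax":0.5,"ay":-4.4,"az":-1.5,"fingers":0}]}}

```text
clock: 4.7
eef_pos: [0.4, -0.018, 0.3016]
tcp_rot: [[0.999, -0.011, 0.041], [-0.011, -1.0, 0.0], [0.041, -0.001, -0.999]]
wrist_force: [0.2, -1.1, -0.3]
finger_gap: 0.0953
grip_force: 0.0
```

{"fn": "arm_command", "kwargs": {"rows": [{"tx":0,"ty":0,"tz":0,"ax":0,"ay":0,"az":0,"fingers":0},{"tx":0,"ty":0,"tz":0,"ax":0,"ay":0,"az":0,"fingers":0},{"tx":0,"ty":0,"tz":0,"ax":0,"ay":0,"az":0,"fingers":0},{"tx":0,"ty":0,"tz":0,"ax":0,"ay":0,"az":0,"fingers":0},{"tx":0,"ty":0,"tz":0,"ax":0,"ay":0,"az":0,"fingers":0},{"tx":0,"ty":0,"tz":0,"ax":0,"ay":0,"az":0,"fingers":0},{"tx":0,"ty":0,"tz":0,"ax":0,"ay":0,"az":0,"fingers":0},{"tx":0,"ty":0,"tz":0,"ax":0,"ay":0,"az":0,"fingers":0}]}}

```text
clock: 5.37
eef_pos: [0.4001, -0.02, 0.3009]
tcp_rot: [[0.999, -0.013, 0.044], [-0.013, -1.0, 0.001], [0.044, -0.002, -0.999]]
wrist_force: [-0.2, 0.1, 0.2]
finger_gap: 0.0951
grip_force: 0.0
```

```bash
python3 - <<'E'
from h import *
s=r.state(); print(s["clock"],s["eef_pos"],s["tcp_rot"].round(3),s["joint_pos"].round(1))
f=r.grab_frame("wrist"); save(f,"w2.png")
for n in ["rest_seat","wand_rest","wand"]:
    for d in r.spot_point("wrist",n):
        if d["p"]>.2: w=toW(f,d["centre"]); print(n,round(d["p"],2),np.round(w,4),proj(f,w).round())
E
```

```text
5.3667 [ 0.40005631 -0.02002859  0.30089227] [[ 0.999 -0.013  0.044]
 [-0.013 -1.     0.001]
 [ 0.044 -0.002 -0.999]] [-12.8   2.7 112.    0.7  62.9  77.7]
rest_seat 0.86 [ 0.4313 -0.0043  0.1111] [304. 191.]
rest_seat 0.8 [0.5778 0.1646 0.156 ] [86. 17.]
rest_seat 0.5 [ 0.4287 -0.0046  0.1151] [304. 194.]
wand_rest 0.87 [ 0.4298 -0.0034  0.0009] [307. 182.]
wand 0.69 [ 0.4324 -0.0054  0.1142] [305. 190.]
wand 0.64 [0.5213 0.0152 0.0053] [290. 109.]
```

View pics/w2.png

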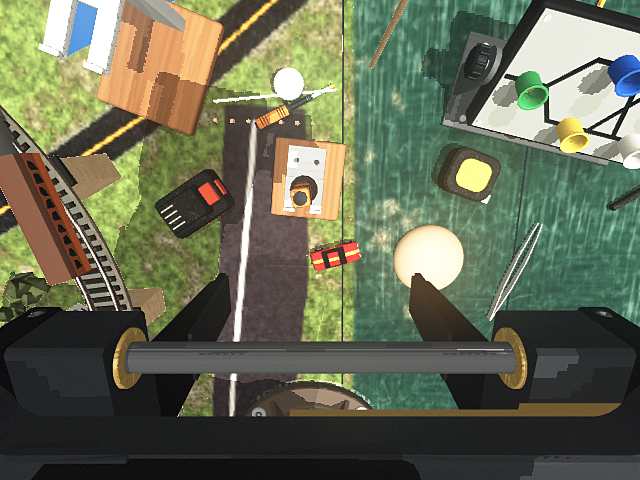

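The wand's handle is seen from above at about (302,195) in the wrist picture, with its rest under it (308,180), the battery at (197,203) and the tape at (468,172). I'll zoom in for the handle.

```bash
python3 - <<'E'
import cv2
a=cv2.imread("pics/w2.png")[130:230,255:355]
cv2.imwrite("pics/c2.png",cv2.resize(a,None,fx=6,fy=6,interpolation=cv2.INTER_CUBIC))
E
```

```text
(no output)
```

View pics/c2.png

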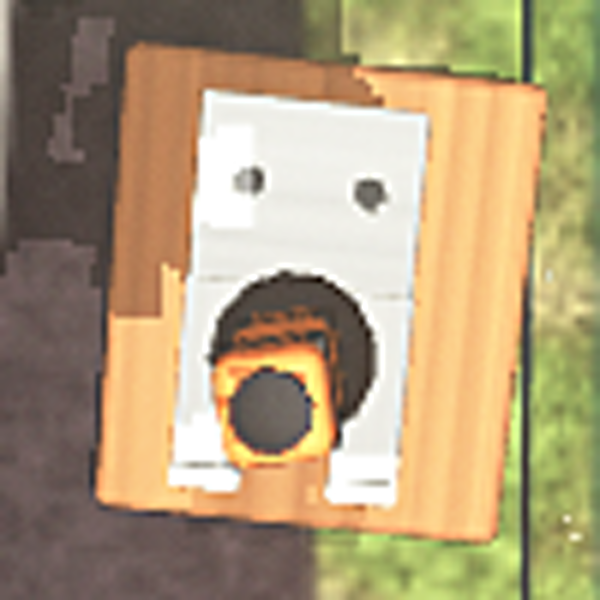

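```bash
python3 - <<'E'
from h import *
f=r.grab_frame("wrist")
E=np.array(f["extrinsics"])
def atz(u,v,z):
    d=E[:3,:3]@np.array([(u-f["cx"])/f["fx"],-(v-f["cy"])/f["fy"],-1]); o=E[:3,3]; return (o+d*(z-o[2])/d[2]).round(4)
g=lambda x,y,z: atz(255+x/6-.5,130+y/6-.5,z)
print("collar",g(292,353,.12),"handle top",g(274,410,.182))
print("tines bottom ends L,R outer",g(170,485,.114),g(397,503,.114),"back corners",g(203,90,.114),g(430,113,.114), "slot",g(240,490,.116),g(328,500,.116))
b=[g(135,42,.012),g(545,88,.012),g(495,540,.012),g(98,503,.012)]; print(b,np.mean(b,0))
for a,c in ((b[3],b[0]),(b[2],b[1])): print(np.degrees(np.arctan2(c[1]-a[1],c[0]-a[0])))
for a,c in ((b[1],b[0]),(b[2],b[3])): print(np.degrees(np.arctan2(c[1]-a[1],c[0]-a[0]))-90)
ht=[g(215,365,.182),g(325,345,.182),g(335,455,.182),g(245,467,.182)];print(ht)
T=R.from_euler("z",8,degrees=True).as_matrix()@np.diag([1,-1,-1.])
plan([((.432,-.005,.21),T),((.432,-.005,.124),T)])
E
```

```text
collar [ 0.4348 -0.0038  0.12  ] handle top [ 0.434  -0.0043  0.182 ]
tines bottom ends L,R outer [0.4118 0.018  0.114 ] [ 0.4082 -0.021   0.114 ] back corners [0.4773 0.01   0.114 ] [ 0.4732 -0.0272  0.114 ] slot [0.4111 0.0058 0.116 ] [ 0.4092 -0.0092  0.116 ]
[array([0.4879, 0.0329, 0.012 ]), array([ 0.4775, -0.053 ,  0.012 ]), array([ 0.3807, -0.0425,  0.012 ]), array([0.39  , 0.0452, 0.012 ])] [ 0.434025 -0.00435   0.012   ]
-7.161028776285867
-6.1907304847446465
-6.903259135275604
-6.053213031259588
[array([0.4403, 0.0037, 0.182 ]), array([ 0.4429, -0.0115,  0.182 ]), array([ 0.4276, -0.0126,  0.182 ]), array([ 4.261e-01, -1.000e-04,  1.820e-01])]
3 rows; turn/row [ 0.02 -0.84 -2.9 ]  first shift [ 9.2 -4.9 30.7]  last [10.6 -3.9 30.4] total [ 27.6 -14.8  92.2] [ 0.07 -2.52 -8.7 ]
3 rows; turn/row [0. 0. 0.]  first shift [ 0.   0.  28.7]  last [ 0.   0.  28.7] total [ 0.  0. 86.] [0. 0. 0.]
```

{"fn": "arm_command", "kwargs": {"rows": [{"tx":9.8,"ty":-5.3,"tz":30.7,"ax":0,"ay":-0.84,"az":-2.9,"fingers":0},{"tx":10.2,"ty":-5,"tz":30.5,"ax":0,"ay":-0.84,"az":-2.9,"fingers":0},{"tx":10.6,"ty":-4.5,"tz":30.5,"ax":0,"ay":-0.84,"az":-2.9,"fingers":0},{"tx":0,"ty":0,"tz":20,"ax":0,"ay":0,"az":0,"fingers":0},{"tx":0,"ty":0,"tz":20,"ax":0,"ay":0,"az":0,"fingers":0},{"tx":0,"ty":0,"tz":20,"ax":0,"ay":0,"az":0,"fingers":0},{"tx":0,"ty":0,"tz":0,"ax":0,"ay":0,"az":0,"fingers":0},{"tx":0,"ty":0,"tz":0,"ax":0,"ay":0,"az":0,"fingers":0}]}}

```text
clock: 6.28
eef_pos: [0.4327, -0.0035, 0.1499]
tcp_rot: [[0.99, 0.139, -0.002], [0.139, -0.99, -0.001], [-0.002, 0.001, -1.0]]
wrist_force: [0.2, 0.1, -0.1]
finger_gap: 0.0953
grip_force: 0.0
```

{"fn": "arm_command", "kwargs": {"rows": [{"tx":1,"ty":0,"tz":12,"ax":0,"ay":0,"az":0,"fingers":0},{"tx":0,"ty":0,"tz":12,"ax":0,"ay":0,"az":0,"fingers":0},{"tx":0,"ty":0,"tz":0,"ax":0,"ay":0,"az":0,"fingers":0.5},{"tx":0,"ty":0,"tz":0,"ax":0,"ay":0,"az":0,"fingers":1},{"tx":0,"ty":0,"tz":0,"ax":0,"ay":0,"az":0,"fingers":1},{"tx":0,"ty":0,"tz":0,"ax":0,"ay":0,"az":0,"fingers":1},{"tx":0,"ty":0,"tz":0,"ax":0,"ay":0,"az":0,"fingers":1},{"tx":0,"ty":0,"tz":0,"ax":0,"ay":0,"az":0,"fingers":1}], "force": 50}}

```text
clock: 6.95
eef_pos: [0.434, -0.0034, 0.1266]
tcp_rot: [[0.99, 0.139, 0.001], [0.139, -0.99, -0.001], [0.001, 0.002, -1.0]]
wrist_force: [-0.7, 0.7, 0.7]
finger_gap: 0.0606
grip_force: 0.0
```

{"fn": "arm_command", "kwargs": {"rows": [{"tx":0,"ty":0,"tz":0,"ax":0,"ay":0,"az":0,"fingers":1},{"tx":0,"ty":0,"tz":0,"ax":0,"ay":0,"az":0,"fingers":1},{"tx":0,"ty":0,"tz":0,"ax":0,"ay":0,"az":0,"fingers":1},{"tx":0,"ty":0,"tz":0,"ax":0,"ay":0,"az":0,"fingers":1},{"tx":0,"ty":0,"tz":0,"ax":0,"ay":0,"az":0,"fingers":1},{"tx":0,"ty":0,"tz":0,"ax":0,"ay":0,"az":0,"fingers":1},{"tx":0,"ty":0,"tz":0,"ax":0,"ay":0,"az":0,"fingers":1},{"tx":0,"ty":0,"tz":0,"ax":0,"ay":0,"az":0,"fingers":1}]}}

```text
clock: 7.62
eef_pos: [0.4338, -0.0034, 0.126]
tcp_rot: [[0.99, 0.139, -0.0], [0.139, -0.99, -0.001], [-0.0, 0.001, -1.0]]
wrist_force: [-0.3, -0.1, -1.0]
finger_gap: 0.0157
grip_force: 50.0
```

{"fn": "arm_command", "kwargs": {"rows": [{"tx":0,"ty":0,"tz":-15,"ax":0,"ay":0,"az":0,"fingers":1},{"tx":0,"ty":0,"tz":-25,"ax":0,"ay":0,"az":0,"fingers":1},{"tx":0,"ty":0,"tz":-30,"ax":0,"ay":0,"az":0,"fingers":1},{"tx":0,"ty":0,"tz":-30,"ax":0,"ay":0,"az":0,"fingers":1},{"tx":0,"ty":0,"tz":-30,"ax":0,"ay":0,"az":0,"fingers":1},{"tx":0,"ty":0,"tz":-15,"ax":0,"ay":0,"az":0,"fingers":1},{"tx":0,"ty":0,"tz":0,"ax":0,"ay":0,"az":0,"fingers":1},{"tx":0,"ty":0,"tz":0,"ax":0,"ay":0,"az":0,"fingers":1}]}}

```text
clock: 8.28
eef_pos: [0.4337, -0.0032, 0.2711]
tcp_rot: [[0.99, 0.139, 0.001], [0.139, -0.99, -0.001], [0.001, 0.002, -1.0]]
wrist_force: [-0.0, -0.8, -1.4]
finger_gap: 0.0157
grip_force: 50.0
```

```bash
cat >> h.py <<'E'
PP=(.5217,-.2982,-.247,.642)
def stud(n,h,p=PP):  # world point on stud axis h m above the face
    return np.array([p[0],p[1],.085])+prot(p[2],p[3])@np.array([*STUD[n],.012+h])
E
python3 - <<'E'
from h import *
s=r.state();print(s["eef_pos"],s["wrist_force"].round(1),s["finger_gap"])
T=toolrot(prot(*PP[2:]))
print(stud("green",.03),stud("green",.16),stud("red",.11),stud("yellow",.11))
plan([(stud("green",.16),T)])
E
```

```text
[ 0.43374905 -0.00317323  0.2711231 ] [-0.  -0.8 -1.4] 0.01570281220995017
[ 0.51442848 -0.22417552  0.11863779] [ 0.43894722 -0.20514301  0.22275476] [ 0.45966417 -0.35681132  0.20306892] [ 0.42445959 -0.27368095  0.16235062]
7 rows; turn/row [-1.    5.18  3.06]  first shift [-3.3 28.7  7. ]  last [ 1.5 28.1  9.5] total [-23.  200.6  48.7] [-7.03 36.26 21.42]
```

{"fn": "arm_command", "kwargs": {"rows": [{"tx":-5,"ty":28.7,"tz":4,"ax":-1,"ay":5.18,"az":3.06,"fingers":1},{"tx":-5,"ty":28.7,"tz":4,"ax":-1,"ay":5.18,"az":3.06,"fingers":1},{"tx":-4,"ty":28.7,"tz":4,"ax":-1,"ay":5.18,"az":3.06,"fingers":1},{"tx":-3,"ty":28.7,"tz":4,"ax":-1,"ay":5.18,"az":3.06,"fingers":1},{"tx":-2,"ty":28.5,"tz":5,"ax":-1,"ay":5.18,"az":3.06,"fingers":1},{"tx":-1,"ty":28.5,"tz":5,"ax":-1,"ay":5.18,"az":3.06,"fingers":1},{"tx":0,"ty":28.5,"tz":5,"ax":-1,"ay":5.18,"az":3.06,"fingers":1},{"tx":0,"ty":0,"tz":0,"ax":0,"ay":0,"az":0,"fingers":1}]}}

```text
clock: 8.95
eef_pos: [0.421, -0.1804, 0.2434]
tcp_rot: [[0.824, -0.199, 0.53], [-0.168, -0.98, -0.106], [0.541, -0.001, -0.841]]
wrist_force: [-0.2, -0.2, -1.0]
finger_gap: 0.0161
grip_force: 50.0
```

```bash
python3 - <<'E'
from h import *
from fit import fit
s=r.state();print(s["clock"],s["eef_pos"],s["wrist_force"].round(1),s["joint_pos"].round(1))
T=toolrot(prot(*PP[2:]))
f=r.grab_frame("scene"); save(f,"s3.png")
A=s["tcp_rot"]
for L in (.09,.104): print(proj(f,s["eef_pos"]+A[:,2]*L))
print("mouth",proj(f,stud("green",.03)))
u,v=proj(f,s["eef_pos"]+A[:,2]*.08).astype(int)
cv2.imwrite("pics/c3.png",cv2.resize(f["frame"][v-60:v+60,u-80:u+80,::-1],None,fx=5,fy=5,interpolation=cv2.INTER_CUBIC)); print(u-80,v-60)
plan([(stud("green",.16),T)])
E
```

```text
8.95 [ 0.42095375 -0.18044798  0.24337915] [-0.2 -0.2 -1. ] [-40.7   3.5 129.2  41.6  23.6  25.7]
[321.70966893 211.65972108]
[324.69575527 216.54026392]
mouth [352.28510529 231.90178236]
239 148
1 rows; turn/row [-1.61  4.25  2.22]  first shift [ 7.7 21.4 29.8]  last [ 7.7 21.4 29.8] total [ 7.7 21.4 29.8] [-1.61  4.25  2.22]
```

View pics/c3.png

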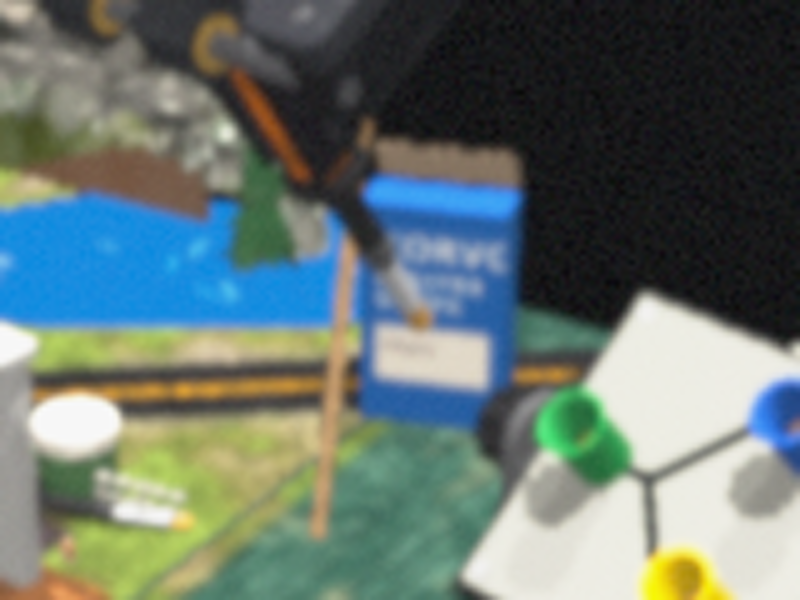

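The tip shows at (323.6,213) in "scene", which puts it about 95 mm beyond the TCP. The green mouth at (353,233) agrees with the fit.

{"fn": "arm_command", "kwargs": {"rows": [{"tx":3.8,"ty":10.7,"tz":14,"ax":-0.8,"ay":2.1,"az":1.1,"fingers":1},{"tx":3.8,"ty":10.7,"tz":14,"ax":-0.8,"ay":2.1,"az":1.1,"fingers":1},{"tx":0,"ty":0,"tz":0,"ax":0,"ay":0,"az":0,"fingers":1},{"tx":0,"ty":0,"tz":0,"ax":0,"ay":0,"az":0,"fingers":1},{"tx":0,"ty":0,"tz":0,"ax":0,"ay":0,"az":0,"fingers":1},{"tx":0,"ty":0,"tz":0,"ax":0,"ay":0,"az":0,"fingers":1},{"tx":0,"ty":0,"tz":0,"ax":0,"ay":0,"az":0,"fingers":1},{"tx":0,"ty":0,"tz":0,"ax":0,"ay":0,"az":0,"fingers":1}]}}

```text
clock: 9.67
eef_pos: [0.4384, -0.2015, 0.229]
tcp_rot: [[0.78, -0.234, 0.58], [-0.187, -0.972, -0.141], [0.597, 0.001, -0.802]]
wrist_force: [0.5, 0.5, -1.0]
finger_gap: 0.0163
grip_force: 50.0
```

```bash
cat >> h.py <<'E'
def rel(n,L=.095):
    s=r.state(); P=prot(*PP[2:]); A=s["tcp_rot"]; o=stud(n,0)
    tip=P.T@(s["eef_pos"]+A[:,2]*L-o)*1000; tcp=P.T@(s["eef_pos"]-o)*1000
    print(n,"clock",round(s["clock"],2),"TCP in stud frame",tcp.round(1),"tip",tip.round(1),"lean",np.degrees(np.arccos(-A[:,2]@P[:,2])).round(2),"F panel",(P.T@s["wrist_force"]).round(1))
    T=toolrot(P); print(" correction turn",R.from_matrix(A.T@T).as_rotvec(degrees=True).round(2)," tool shift to centre tip",(A.T@(-P@np.array([tip[0],tip[1],0]))).round(1))
E
python3 - <<'E'
from h import *
rel("green"); T=toolrot(prot(*PP[2:])); plan([(stud("green",.16),T)])
E
```

```text
green clock 9.67 TCP in stud frame [  2.6   3.4 165.9] tip [ 2.4  3.9 70.9] lean 0.33 F panel [-0.3  0.6 -1. ]
 correction turn [-0.31  0.13  0.51]  tool shift to centre tip [-2.5  3.9 -0. ]
1 rows; turn/row [-0.31  0.13  0.51]  first shift [-2.7  3.4  5.9]  last [-2.7  3.4  5.9] total [-2.7  3.4  5.9] [-0.31  0.13  0.51]
```

{"fn": "arm_command", "kwargs": {"rows": [{"tx":-2.5,"ty":3.7,"tz":0,"ax":-0.3,"ay":0.1,"az":0.5,"fingers":1},{"tx":0,"ty":0,"tz":10,"ax":0,"ay":0,"az":0,"fingers":1},{"tx":0,"ty":0,"tz":10,"ax":0,"ay":0,"az":0,"fingers":1},{"tx":0,"ty":0,"tz":8,"ax":0,"ay":0,"az":0,"fingers":1},{"tx":0,"ty":0,"tz":0,"ax":0,"ay":0,"az":0,"fingers":1},{"tx":0,"ty":0,"tz":0,"ax":0,"ay":0,"az":0,"fingers":1},{"tx":0,"ty":0,"tz":0,"ax":0,"ay":0,"az":0,"fingers":1},{"tx":0,"ty":0,"tz":0,"ax":0,"ay":0,"az":0,"fingers":1}]}}

```text
clock: 10.33
eef_pos: [0.4516, -0.2092, 0.2051]
tcp_rot: [[0.776, -0.245, 0.58], [-0.196, -0.969, -0.147], [0.599, -0.0, -0.801]]
wrist_force: [0.5, 0.6, -0.7]
finger_gap: 0.0159
grip_force: 50.0
```

```bash
python3 - <<'E'
from h import *
rel("green"); f=r.grab_frame("wrist"); save(f,"w4.png")
s=r.state(); u,v=proj(f,stud("green",.03)).astype(int); print(u,v,proj(f,s["eef_pos"]+s["tcp_rot"][:,2]*.095))
a=cv2.resize(f["frame"][v-60:v+40,u-65:u+65,::-1],None,fx=5,fy=5,interpolation=cv2.INTER_CUBIC); cv2.imwrite("pics/c4.png",a); print(u-65,v-60)
g=r.grab_frame("scene"); u,v=proj(g,stud("green",.03)).astype(int); b=cv2.resize(g["frame"][v-50:v+50,u-50:u+30,::-1],None,fx=5,fy=5,interpolation=cv2.INTER_CUBIC);print(u-50,v-50,proj(g,s["eef_pos"]+s["tcp_rot"][:,2]*.095),proj(g,stud("green",.03)))
h=min(len(a),len(b)); cv2.imwrite("pics/c4.png",cv2.resize(np.hstack([a[:h],b[:h]]),(800,int(h*800/(a.shape[1]+b.shape[1])))))
E
```

```text
green clock 10.33 TCP in stud frame [ 1.000e-01 -8.000e-01  1.379e+02] tip [ 0.1 -0.8 42.9] lean 0.02 F panel [-0.1  0.7 -0.7]
 correction turn [ 0.02  0.   -0.03]  tool shift to centre tip [-0.1 -0.8 -0. ]
317 234 [318.79803447 239.42451582]
252 174
302 181 [349.81874249 228.14985179] [352.28510529 231.90178236]
```

View pics/c4.png

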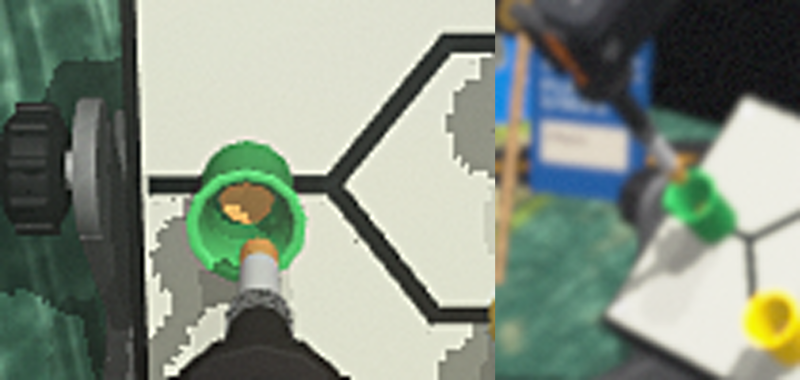

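The left half shows the tip just below and right of the green mouth's centre (mouth about (246,220), tip (259,245) in the crop). It sits about 1.8 mm towards -y, so I shift it and go in.

{"fn": "arm_command", "kwargs": {"rows": [{"tx":0.6,"ty":-1.8,"tz":0,"ax":0,"ay":0,"az":0,"fingers":1},{"tx":0,"ty":0,"tz":4,"ax":0,"ay":0,"az":0,"fingers":1},{"tx":0,"ty":0,"tz":4,"ax":0,"ay":0,"az":0,"fingers":1},{"tx":0,"ty":0,"tz":4,"ax":0,"ay":0,"az":0,"fingers":1},{"tx":0,"ty":0,"tz":4,"ax":0,"ay":0,"az":0,"fingers":1},{"tx":0,"ty":0,"tz":0,"ax":0,"ay":0,"az":0,"fingers":1},{"tx":0,"ty":0,"tz":0,"ax":0,"ay":0,"az":0,"fingers":1},{"tx":0,"ty":0,"tz":0,"ax":0,"ay":0,"az":0,"fingers":1}]}}

```text
clock: 11.1
eef_pos: [0.462, -0.2097, 0.1925]
tcp_rot: [[0.777, -0.245, 0.58], [-0.196, -0.97, -0.146], [0.598, -0.0, -0.801]]
wrist_force: [-0.1, 0.1, -0.9]
finger_gap: 0.0157
grip_force: 50.0
```

{"fn": "arm_command", "kwargs": {"rows": [{"tx":0,"ty":0,"tz":3,"ax":0,"ay":0,"az":0,"fingers":1},{"tx":0,"ty":0,"tz":3,"ax":0,"ay":0,"az":0,"fingers":1},{"tx":0,"ty":0,"tz":2,"ax":0,"ay":0,"az":0,"fingers":1},{"tx":0,"ty":0,"tz":0,"ax":0,"ay":0,"az":0,"fingers":1},{"tx":0,"ty":0,"tz":0,"ax":0,"ay":0,"az":0,"fingers":1},{"tx":0,"ty":0,"tz":0,"ax":0,"ay":0,"az":0,"fingers":1},{"tx":0,"ty":0,"tz":0,"ax":0,"ay":0,"az":0,"fingers":1},{"tx":0,"ty":0,"tz":0,"ax":0,"ay":0,"az":0,"fingers":1}]}}

```text
clock: 11.77
eef_pos: [0.4666, -0.211, 0.186]
tcp_rot: [[0.777, -0.245, 0.58], [-0.196, -0.97, -0.146], [0.598, -0.0, -0.801]]
wrist_force: [-0.6, 0.3, -1.2]
finger_gap: 0.0156
grip_force: 50.0
```

```bash
python3 - <<'E'
from h import *
rel("green")
E
```

```text
green clock 11.77 TCP in stud frame [  0.6   1.1 113.6] tip [ 0.5  1.1 18.6] lean 0.03 F panel [-1.3  0.2 -0.6]
 correction turn [ 0.01  0.03 -0.03]  tool shift to centre tip [-0.5  1.1  0. ]
```

{"fn": "arm_command", "kwargs": {"rows": [{"tx":0,"ty":0,"tz":2,"ax":0,"ay":0,"az":0,"fingers":1},{"tx":0,"ty":0,"tz":2,"ax":0,"ay":0,"az":0,"fingers":1},{"tx":0,"ty":0,"tz":1,"ax":0,"ay":0,"az":0,"fingers":1},{"tx":0,"ty":0,"tz":1,"ax":0,"ay":0,"az":0,"fingers":1},{"tx":0,"ty":0,"tz":1,"ax":0,"ay":0,"az":0,"fingers":1},{"tx":0,"ty":0,"tz":0,"ax":0,"ay":0,"az":0,"fingers":1},{"tx":0,"ty":0,"tz":0,"ax":0,"ay":0,"az":0,"fingers":1},{"tx":0,"ty":0,"tz":0,"ax":0,"ay":0,"az":0,"fingers":1}]}}

```text
clock: 12.43
eef_pos: [0.4707, -0.212, 0.1802]
tcp_rot: [[0.777, -0.245, 0.58], [-0.196, -0.97, -0.146], [0.598, -0.0, -0.801]]
wrist_force: [0.5, 0.1, -1.1]
finger_gap: 0.0158
grip_force: 50.0
```

{"fn": "arm_command", "kwargs": {"rows": [{"tx":0,"ty":0,"tz":1,"ax":0,"ay":0,"az":0,"fingers":1},{"tx":0,"ty":0,"tz":1,"ax":0,"ay":0,"az":0,"fingers":1},{"tx":0,"ty":0,"tz":0,"ax":0,"ay":0,"az":0,"fingers":1},{"tx":0,"ty":0,"tz":0,"ax":0,"ay":0,"az":0,"fingers":1},{"tx":0,"ty":0,"tz":0,"ax":0,"ay":0,"az":0,"fingers":1},{"tx":0,"ty":0,"tz":0,"ax":0,"ay":0,"az":0,"fingers":1},{"tx":0,"ty":0,"tz":0,"ax":0,"ay":0,"az":0,"fingers":1},{"tx":0,"ty":0,"tz":0,"ax":0,"ay":0,"az":0,"fingers":1}]}}

```text
clock: 13.1
eef_pos: [0.4719, -0.2123, 0.1787]
tcp_rot: [[0.777, -0.245, 0.58], [-0.196, -0.97, -0.146], [0.598, -0.0, -0.801]]
wrist_force: [-1.7, -0.5, -0.7]
finger_gap: 0.0162
grip_force: 50.0
```

```bash
python3 - <<'E'
from h import *
rel("green")
E
```

```text
green clock 13.1 TCP in stud frame [  0.6   1.1 104.5] tip [0.5 1.1 9.5] lean 0.03 F panel [-1.6 -0.9  0.3]
 correction turn [ 0.01  0.03 -0.03]  tool shift to centre tip [-0.5  1.1  0. ]
```

{"fn": "arm_command", "kwargs": {"rows": [{"tx":0,"ty":0,"tz":1,"ax":0,"ay":0,"az":0,"fingers":1},{"tx":0,"ty":0,"tz":0,"ax":0,"ay":0,"az":0,"fingers":1},{"tx":0,"ty":0,"tz":1,"ax":0,"ay":0,"az":0,"fingers":1},{"tx":0,"ty":0,"tz":0,"ax":0,"ay":0,"az":0,"fingers":1},{"tx":0,"ty":0,"tz":1,"ax":0,"ay":0,"az":0,"fingers":1},{"tx":0,"ty":0,"tz":0,"ax":0,"ay":0,"az":0,"fingers":1},{"tx":0,"ty":0,"tz":0,"ax":0,"ay":0,"az":0,"fingers":1},{"tx":0,"ty":0,"tz":0,"ax":0,"ay":0,"az":0,"fingers":1}]}}

```text
clock: 13.77
eef_pos: [0.4736, -0.2127, 0.1762]
tcp_rot: [[0.777, -0.245, 0.58], [-0.197, -0.97, -0.146], [0.598, -0.0, -0.801]]
wrist_force: [-0.4, 0.3, 0.5]
finger_gap: 0.0156
grip_force: 50.0
```

```bash
python3 - <<'E'
from h import *
rel("green")
E
```

```text
green clock 13.77 TCP in stud frame [  0.5   1.1 101.5] tip [0.5 1.1 6.5] lean 0.04 F panel [-0.1  0.2  0.7]
 correction turn [ 0.01  0.04 -0.04]  tool shift to centre tip [-0.5  1.1  0. ]
```

{"fn": "arm_command", "kwargs": {"rows": [{"tx":0,"ty":0,"tz":1,"ax":0,"ay":0,"az":0,"fingers":1},{"tx":0,"ty":0,"tz":0,"ax":0,"ay":0,"az":0,"fingers":1},{"tx":0,"ty":0,"tz":1,"ax":0,"ay":0,"az":0,"fingers":1},{"tx":0,"ty":0,"tz":0,"ax":0,"ay":0,"az":0,"fingers":1},{"tx":0,"ty":0,"tz":1,"ax":0,"ay":0,"az":0,"fingers":1},{"tx":0,"ty":0,"tz":0,"ax":0,"ay":0,"az":0,"fingers":1},{"tx":0,"ty":0,"tz":0,"ax":0,"ay":0,"az":0,"fingers":1},{"tx":0,"ty":0,"tz":0,"ax":0,"ay":0,"az":0,"fingers":1}]}}

```text
clock: 14.43
eef_pos: [0.4754, -0.2132, 0.1738]
tcp_rot: [[0.777, -0.245, 0.58], [-0.197, -0.97, -0.146], [0.598, -0.0, -0.801]]
wrist_force: [-0.1, 0.3, 1.3]
finger_gap: 0.0157
grip_force: 50.0
```

```bash
python3 - <<'E'
from h import *
rel("green")
E
```

```text
green clock 14.43 TCP in stud frame [ 0.6  1.1 98.4] tip [0.6 1.1 3.4] lean 0.03 F panel [0.7 0.2 1.2]
 correction turn [ 0.    0.03 -0.04]  tool shift to centre tip [-0.6  1.1  0. ]
```

{"fn": "arm_command", "kwargs": {"rows": [{"tx":0,"ty":0,"tz":1,"ax":0,"ay":0,"az":0,"fingers":1},{"tx":0,"ty":0,"tz":0,"ax":0,"ay":0,"az":0,"fingers":1},{"tx":0,"ty":0,"tz":1,"ax":0,"ay":0,"az":0,"fingers":1},{"tx":0,"ty":0,"tz":0,"ax":0,"ay":0,"az":0,"fingers":1},{"tx":0,"ty":0,"tz":0,"ax":0,"ay":0,"az":0,"fingers":1},{"tx":0,"ty":0,"tz":0,"ax":0,"ay":0,"az":0,"fingers":1},{"tx":0,"ty":0,"tz":0,"ax":0,"ay":0,"az":0,"fingers":1},{"tx":0,"ty":0,"tz":0,"ax":0,"ay":0,"az":0,"fingers":1}]}}

```text
clock: 15.1
eef_pos: [0.4765, -0.2135, 0.1722]
tcp_rot: [[0.777, -0.245, 0.58], [-0.197, -0.97, -0.146], [0.598, -0.0, -0.801]]
wrist_force: [-1.1, 0.7, 1.3]
finger_gap: 0.016
grip_force: 50.0
```

```bash
python3 - <<'E'
from h import *
rel("green")
E
```

```text
green clock 15.1 TCP in stud frame [ 0.5  1.1 96.5] tip [0.5 1.1 1.5] lean 0.04 F panel [-0.2  0.4  1.7]
 correction turn [ 0.    0.04 -0.04]  tool shift to centre tip [-0.5  1.1  0. ]
```

{"fn": "arm_command", "kwargs": {"rows": [{"tx":0,"ty":0,"tz":1,"ax":0,"ay":0,"az":0,"fingers":1},{"tx":0,"ty":0,"tz":0,"ax":0,"ay":0,"az":0,"fingers":1},{"tx":0,"ty":0,"tz":1,"ax":0,"ay":0,"az":0,"fingers":1},{"tx":0,"ty":0,"tz":0,"ax":0,"ay":0,"az":0,"fingers":1},{"tx":0,"ty":0,"tz":0,"ax":0,"ay":0,"az":0,"fingers":1},{"tx":0,"ty":0,"tz":0,"ax":0,"ay":0,"az":0,"fingers":1},{"tx":0,"ty":0,"tz":0,"ax":0,"ay":0,"az":0,"fingers":1},{"tx":0,"ty":0,"tz":0,"ax":0,"ay":0,"az":0,"fingers":1}]}}

```text
clock: 15.77
eef_pos: [0.4776, -0.2138, 0.1708]
tcp_rot: [[0.777, -0.245, 0.58], [-0.196, -0.97, -0.147], [0.599, -0.0, -0.801]]
wrist_force: [-5.1, 1.6, 6.5]
finger_gap: 0.0156
grip_force: 50.0
```

```bash
python3 - <<'E'
from h import *
rel("green")
E
```

```text
green clock 15.77 TCP in stud frame [ 0.6  1.1 94.7] tip [ 0.6  1.1 -0.3] lean 0.02 F panel [-0.4  0.3  8.4]
 correction turn [ 0.01  0.02 -0.03]  tool shift to centre tip [-0.6  1.1  0. ]
```

Green is at its stop (9 N). I press a touch more, retract and shift to yellow.

{"fn": "arm_command", "kwargs": {"rows": [{"tx":0,"ty":0,"tz":0.5,"ax":0,"ay":0,"az":0,"fingers":1},{"tx":0,"ty":0,"tz":0,"ax":0,"ay":0,"az":0,"fingers":1},{"tx":0,"ty":0,"tz":0,"ax":0,"ay":0,"az":0,"fingers":1},{"tx":0,"ty":0,"tz":-4,"ax":0,"ay":0,"az":0,"fingers":1},{"tx":0,"ty":0,"tz":-8,"ax":0,"ay":0,"az":0,"fingers":1},{"tx":0,"ty":0,"tz":-12,"ax":0,"ay":0,"az":0,"fingers":1},{"tx":0,"ty":0,"tz":-12,"ax":0,"ay":0,"az":0,"fingers":1},{"tx":0,"ty":0,"tz":-8,"ax":0,"ay":0,"az":0,"fingers":1}]}}

```text
clock: 16.43
eef_pos: [0.4518, -0.2072, 0.2057]
tcp_rot: [[0.777, -0.245, 0.58], [-0.197, -0.97, -0.146], [0.598, -0.0, -0.802]]
wrist_force: [0.3, -0.2, -0.5]
finger_gap: 0.0157
grip_force: 50.0
```

{"fn": "arm_command", "kwargs": {"rows": [{"tx":-9,"ty":17.5,"tz":0,"ax":0,"ay":0,"az":0,"fingers":1},{"tx":-9,"ty":17.5,"tz":0,"ax":0,"ay":0,"az":0,"fingers":1},{"tx":-8,"ty":17.5,"tz":0,"ax":0,"ay":0,"az":0,"fingers":1},{"tx":-8,"ty":17.5,"tz":0,"ax":0,"ay":0,"az":0,"fingers":1},{"tx":0,"ty":0,"tz":0,"ax":0,"ay":0,"az":0,"fingers":1},{"tx":0,"ty":0,"tz":0,"ax":0,"ay":0,"az":0,"fingers":1},{"tx":0,"ty":0,"tz":0,"ax":0,"ay":0,"az":0,"fingers":1},{"tx":0,"ty":0,"tz":0,"ax":0,"ay":0,"az":0,"fingers":1}]}}

```text
clock: 17.1
eef_pos: [0.4091, -0.2679, 0.1852]
tcp_rot: [[0.777, -0.244, 0.58], [-0.196, -0.97, -0.146], [0.598, -0.0, -0.801]]
wrist_force: [0.6, 0.3, -1.0]
finger_gap: 0.0158
grip_force: 50.0
```

```bash
python3 - <<'E'
from h import *
rel("yellow",.09); f=r.grab_frame("wrist"); save(f,"w5.png"); s=r.state()
m=proj(f,stud("yellow",.03));t=proj(f,s["eef_pos"]+s["tcp_rot"][:,2]*.09);print(m,t)
u,v=m.astype(int); u0,v0=u-90,v-80
cv2.imwrite("pics/c5.png",cv2.resize(f["frame"][v0:v0+120,u0:u0+160,::-1],None,fx=5,fy=5,interpolation=cv2.INTER_CUBIC)); print(u0,v0)
E
```

```text
yellow clock 17.1 TCP in stud frame [  0.6   1.8 138. ] tip [ 0.6  1.9 48. ] lean 0.05 F panel [-0.2  0.5 -1.2]
 correction turn [-0.03  0.04 -0.  ]  tool shift to centre tip [-0.6  1.9 -0. ]
[321.10186973 235.4644388 ] [318.68708247 241.28907421]
231 155
```

View pics/c5.png

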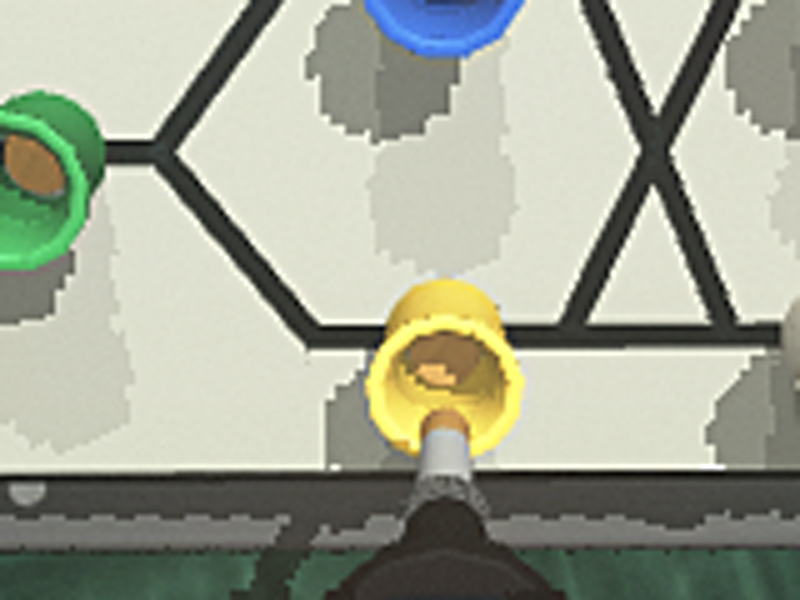

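Yellow mouth at (445,385) and tip at (446,425) in the crop: well aligned laterally. Green looks sunk in its shroud. Going in.

{"fn": "arm_command", "kwargs": {"rows": [{"tx":0.5,"ty":0.3,"tz":4,"ax":0,"ay":0,"az":0,"fingers":1},{"tx":0,"ty":0,"tz":5,"ax":0,"ay":0,"az":0,"fingers":1},{"tx":0,"ty":0,"tz":5,"ax":0,"ay":0,"az":0,"fingers":1},{"tx":0,"ty":0,"tz":5,"ax":0,"ay":0,"az":0,"fingers":1},{"tx":0,"ty":0,"tz":3,"ax":0,"ay":0,"az":0,"fingers":1},{"tx":0,"ty":0,"tz":0,"ax":0,"ay":0,"az":0,"fingers":1},{"tx":0,"ty":0,"tz":0,"ax":0,"ay":0,"az":0,"fingers":1},{"tx":0,"ty":0,"tz":0,"ax":0,"ay":0,"az":0,"fingers":1}]}}

```text
clock: 17.82
eef_pos: [0.422, -0.272, 0.1679]
tcp_rot: [[0.777, -0.245, 0.58], [-0.196, -0.97, -0.146], [0.598, -0.0, -0.801]]
wrist_force: [0.3, 0.1, -2.1]
finger_gap: 0.016
grip_force: 50.0
```

```bash
python3 - <<'E'
from h import *
rel("yellow",.09)
E
```

```text
yellow clock 17.82 TCP in stud frame [  1.1   1.  116.1] tip [ 1.   1.  26.1] lean 0.03 F panel [-1.1  0.1 -1.9]
 correction turn [-0.    0.03 -0.02]  tool shift to centre tip [-1.  1.  0.]
```

Free in the bore. I advance 15 mm towards contact, then step.

{"fn": "arm_command", "kwargs": {"rows": [{"tx":0,"ty":0,"tz":4,"ax":0,"ay":0,"az":0,"fingers":1},{"tx":0,"ty":0,"tz":4,"ax":0,"ay":0,"az":0,"fingers":1},{"tx":0,"ty":0,"tz":4,"ax":0,"ay":0,"az":0,"fingers":1},{"tx":0,"ty":0,"tz":2,"ax":0,"ay":0,"az":0,"fingers":1},{"tx":0,"ty":0,"tz":1,"ax":0,"ay":0,"az":0,"fingers":1},{"tx":0,"ty":0,"tz":0,"ax":0,"ay":0,"az":0,"fingers":1},{"tx":0,"ty":0,"tz":0,"ax":0,"ay":0,"az":0,"fingers":1},{"tx":0,"ty":0,"tz":0,"ax":0,"ay":0,"az":0,"fingers":1}]}}

```text
clock: 18.48
eef_pos: [0.4306, -0.2744, 0.1559]
tcp_rot: [[0.777, -0.245, 0.58], [-0.196, -0.969, -0.147], [0.598, -0.0, -0.801]]
wrist_force: [0.0, 0.2, -1.0]
finger_gap: 0.0157
grip_force: 50.0
```

{"fn": "arm_command", "kwargs": {"rows": [{"tx":0,"ty":0,"tz":1,"ax":0,"ay":0,"az":0,"fingers":1},{"tx":0,"ty":0,"tz":0,"ax":0,"ay":0,"az":0,"fingers":1},{"tx":0,"ty":0,"tz":1,"ax":0,"ay":0,"az":0,"fingers":1},{"tx":0,"ty":0,"tz":0,"ax":0,"ay":0,"az":0,"fingers":1},{"tx":0,"ty":0,"tz":1,"ax":0,"ay":0,"az":0,"fingers":1},{"tx":0,"ty":0,"tz":0,"ax":0,"ay":0,"az":0,"fingers":1},{"tx":0,"ty":0,"tz":0,"ax":0,"ay":0,"az":0,"fingers":1},{"tx":0,"ty":0,"tz":0,"ax":0,"ay":0,"az":0,"fingers":1}]}}

```text
clock: 19.15
eef_pos: [0.4324, -0.2748, 0.1534]
tcp_rot: [[0.777, -0.245, 0.58], [-0.197, -0.97, -0.146], [0.598, -0.0, -0.801]]
wrist_force: [-2.2, -0.3, 1.0]
finger_gap: 0.0159
grip_force: 50.0
```

```bash
python3 - <<'E'
from h import *
rel("yellow",.09)
E
```

```text
yellow clock 19.15 TCP in stud frame [ 1.   0.8 98. ] tip [1.  0.8 8. ] lean 0.03 F panel [-1.  -0.8  2. ]
 correction turn [ 0.01  0.03 -0.04]  tool shift to centre tip [-1.   0.8  0. ]
```

{"fn": "arm_command", "kwargs": {"rows": [{"tx":0,"ty":0,"tz":1,"ax":0,"ay":0,"az":0,"fingers":1},{"tx":0,"ty":0,"tz":0,"ax":0,"ay":0,"az":0,"fingers":1},{"tx":0,"ty":0,"tz":1,"ax":0,"ay":0,"az":0,"fingers":1},{"tx":0,"ty":0,"tz":0,"ax":0,"ay":0,"az":0,"fingers":1},{"tx":0,"ty":0,"tz":1,"ax":0,"ay":0,"az":0,"fingers":1},{"tx":0,"ty":0,"tz":0,"ax":0,"ay":0,"az":0,"fingers":1},{"tx":0,"ty":0,"tz":0,"ax":0,"ay":0,"az":0,"fingers":1},{"tx":0,"ty":0,"tz":0,"ax":0,"ay":0,"az":0,"fingers":1}]}}

```text
clock: 19.82
eef_pos: [0.4342, -0.2753, 0.1509]
tcp_rot: [[0.777, -0.245, 0.58], [-0.197, -0.97, -0.146], [0.598, -0.0, -0.801]]
wrist_force: [-0.8, -0.2, 1.7]
finger_gap: 0.0163
grip_force: 50.0
```

```bash
python3 - <<'E'
from h import *
rel("yellow",.09)
E
```

```text
yellow clock 19.82 TCP in stud frame [ 1.   0.8 95. ] tip [1.  0.8 5. ] lean 0.03 F panel [ 0.5 -0.3  1.8]
 correction turn [ 0.    0.03 -0.04]  tool shift to centre tip [-1.   0.8  0. ]
```

{"fn": "arm_command", "kwargs": {"rows": [{"tx":0,"ty":0,"tz":0.7,"ax":0,"ay":0,"az":0,"fingers":1},{"tx":0,"ty":0,"tz":0,"ax":0,"ay":0,"az":0,"fingers":1},{"tx":0,"ty":0,"tz":0.7,"ax":0,"ay":0,"az":0,"fingers":1},{"tx":0,"ty":0,"tz":0,"ax":0,"ay":0,"az":0,"fingers":1},{"tx":0,"ty":0,"tz":0,"ax":0,"ay":0,"az":0,"fingers":1},{"tx":0,"ty":0,"tz":0,"ax":0,"ay":0,"az":0,"fingers":1},{"tx":0,"ty":0,"tz":0,"ax":0,"ay":0,"az":0,"fingers":1},{"tx":0,"ty":0,"tz":0,"ax":0,"ay":0,"az":0,"fingers":1}]}}

```text
clock: 20.48
eef_pos: [0.435, -0.2755, 0.1498]
tcp_rot: [[0.777, -0.245, 0.58], [-0.197, -0.97, -0.146], [0.598, -0.0, -0.801]]
wrist_force: [0.4, 0.5, 1.8]
finger_gap: 0.0157
grip_force: 50.0
```

```bash
python3 - <<'E'
from h import *
rel("yellow",.09)
E
```

```text
yellow clock 20.48 TCP in stud frame [ 1.   0.8 93.6] tip [0.9 0.8 3.6] lean 0.04 F panel [1.2 0.6 1.3]
 correction turn [ 0.    0.04 -0.04]  tool shift to centre tip [-0.9  0.8  0. ]
```

{"fn": "arm_command", "kwargs": {"rows": [{"tx":0,"ty":0,"tz":0.7,"ax":0,"ay":0,"az":0,"fingers":1},{"tx":0,"ty":0,"tz":0,"ax":0,"ay":0,"az":0,"fingers":1},{"tx":0,"ty":0,"tz":0.7,"ax":0,"ay":0,"az":0,"fingers":1},{"tx":0,"ty":0,"tz":0,"ax":0,"ay":0,"az":0,"fingers":1},{"tx":0,"ty":0,"tz":0,"ax":0,"ay":0,"az":0,"fingers":1},{"tx":0,"ty":0,"tz":0,"ax":0,"ay":0,"az":0,"fingers":1},{"tx":0,"ty":0,"tz":0,"ax":0,"ay":0,"az":0,"fingers":1},{"tx":0,"ty":0,"tz":0,"ax":0,"ay":0,"az":0,"fingers":1}]}}

```text
clock: 21.15
eef_pos: [0.4357, -0.2757, 0.1488]
tcp_rot: [[0.777, -0.245, 0.58], [-0.197, -0.969, -0.147], [0.598, -0.0, -0.801]]
wrist_force: [-3.2, 0.7, 6.7]
finger_gap: 0.0156
grip_force: 50.0
```

```bash
python3 - <<'E'
from h import *
rel("yellow",.09)
E
```

```text
yellow clock 21.15 TCP in stud frame [ 1.   0.8 92.4] tip [1.  0.8 2.4] lean 0.03 F panel [ 1.4 -0.1  7.3]
 correction turn [ 0.01  0.02 -0.04]  tool shift to centre tip [-1.   0.8  0. ]
```

Yellow is home. I press a touch more and retract, then refit the panel before red.

{"fn": "arm_command", "kwargs": {"rows": [{"tx":0,"ty":0,"tz":0.5,"ax":0,"ay":0,"az":0,"fingers":1},{"tx":0,"ty":0,"tz":0,"ax":0,"ay":0,"az":0,"fingers":1},{"tx":0,"ty":0,"tz":0,"ax":0,"ay":0,"az":0,"fingers":1},{"tx":0,"ty":0,"tz":-4,"ax":0,"ay":0,"az":0,"fingers":1},{"tx":0,"ty":0,"tz":-10,"ax":0,"ay":0,"az":0,"fingers":1},{"tx":0,"ty":0,"tz":-14,"ax":0,"ay":0,"az":0,"fingers":1},{"tx":0,"ty":0,"tz":-14,"ax":0,"ay":0,"az":0,"fingers":1},{"tx":0,"ty":0,"tz":-8,"ax":0,"ay":0,"az":0,"fingers":1}]}}

```text
clock: 21.82
eef_pos: [0.4063, -0.2681, 0.1887]
tcp_rot: [[0.777, -0.245, 0.579], [-0.197, -0.97, -0.146], [0.598, -0.0, -0.802]]
wrist_force: [0.2, 0.5, -0.6]
finger_gap: 0.0158
grip_force: 50.0
```

{"fn": "arm_command", "kwargs": {"rows": [{"tx":17,"ty":18,"tz":0,"ax":0,"ay":0,"az":0,"fingers":1},{"tx":17,"ty":18,"tz":0,"ax":0,"ay":0,"az":0,"fingers":1},{"tx":17,"ty":18,"tz":0,"ax":0,"ay":0,"az":0,"fingers":1},{"tx":16,"ty":18,"tz":0,"ax":0,"ay":0,"az":0,"fingers":1},{"tx":0,"ty":0,"tz":0,"ax":0,"ay":0,"az":0,"fingers":1},{"tx":0,"ty":0,"tz":0,"ax":0,"ay":0,"az":0,"fingers":1},{"tx":0,"ty":0,"tz":0,"ax":0,"ay":0,"az":0,"fingers":1},{"tx":0,"ty":0,"tz":0,"ax":0,"ay":0,"az":0,"fingers":1}]}}

```text
clock: 22.48
eef_pos: [0.441, -0.3503, 0.2277]
tcp_rot: [[0.777, -0.245, 0.579], [-0.197, -0.97, -0.145], [0.597, -0.001, -0.802]]
wrist_force: [-0.8, 0.4, -0.2]
finger_gap: 0.0159
grip_force: 50.0
```

```bash
python3 - <<'E'
from fit import *
rel("red",.09); t=r.grab_frame("top"); fit({"t":t}); g=r.grab_frame("scene"); fit({"s":g}); f=r.grab_frame("wrist"); save(f,"w6.png"); s=r.state()
m=proj(f,stud("red",.03));t=proj(f,s["eef_pos"]+s["tcp_rot"][:,2]*.09);print(m,t)
u,v=m.astype(int); u0,v0=u-120,v-80
cv2.imwrite("pics/c6.png",cv2.resize(f["frame"][v0:v0+120,u0:u0+160,::-1],None,fx=5,fy=5,interpolation=cv2.INTER_CUBIC)); print(u0,v0)
E
```

```text
red clock 22.48 TCP in stud frame [ -1.1   1.7 141.5] tip [-1.2  1.8 51.5] lean 0.12 F panel [-0.8  0.2  0.4]
 correction turn [-0.06  0.1  -0.06]  tool shift to centre tip [ 1.2  1.8 -0. ]
t green [363.3 213.5] area 112 191 res [0.2 0. ]
t yellow [391.  233.9] area 148 189 res [-0.  -0.1]
t red [432.8 214.7] area 148 204 res [-0.2 -0. ]
t blue [399.4 207.1] area 130 198 res [-0.  0.]
fit [ 0.5235 -0.2989 -0.2408  0.7198]
s green [355.9 235.6] area 196 319 res [-0.6  0.4]
s yellow [377.5 267.9] area 243 348 res [-0.5 -1.1]
s red [434.8 249.4] area 260 372 res [ 1.1 -0.3]
s blue [398.9 233.8] area 211 341 res [-0.1  0.1]
fit [ 0.5241 -0.2977 -0.2084  0.625 ]
[320.76703434 232.60752458] [318.97392204 241.17826338]
200 152
```

View pics/c6.png

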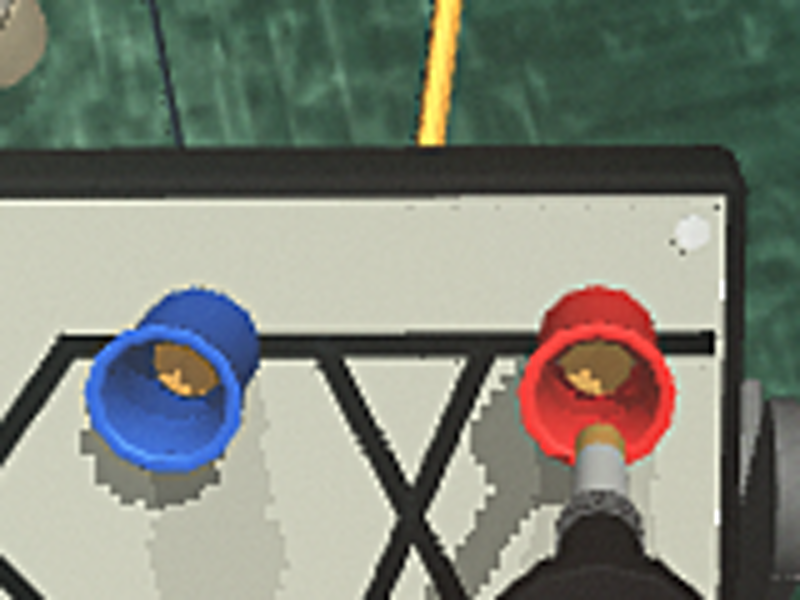

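The red mouth is at (598,393) and the tip at (601,440) in the crop. The panel hasn't moved: the stud pixels match the first pictures. Its true tilt is about 0.7, so red sits a little higher. Nudge +x and go in.

{"fn": "arm_command", "kwargs": {"rows": [{"tx":1.4,"ty":0,"tz":4,"ax":0,"ay":0,"az":0,"fingers":1},{"tx":0,"ty":0,"tz":5,"ax":0,"ay":0,"az":0,"fingers":1},{"tx":0,"ty":0,"tz":5,"ax":0,"ay":0,"az":0,"fingers":1},{"tx":0,"ty":0,"tz":4,"ax":0,"ay":0,"az":0,"fingers":1},{"tx":0,"ty":0,"tz":3,"ax":0,"ay":0,"az":0,"fingers":1},{"tx":0,"ty":0,"tz":0,"ax":0,"ay":0,"az":0,"fingers":1},{"tx":0,"ty":0,"tz":0,"ax":0,"ay":0,"az":0,"fingers":1},{"tx":0,"ty":0,"tz":0,"ax":0,"ay":0,"az":0,"fingers":1}]}}

```text
clock: 23.3
eef_pos: [0.4547, -0.3548, 0.2124]
tcp_rot: [[0.777, -0.245, 0.58], [-0.197, -0.97, -0.146], [0.598, -0.0, -0.801]]
wrist_force: [-0.3, 0.1, -1.5]
finger_gap: 0.0159
grip_force: 50.0
```

```bash
python3 - <<'E'
from h import *
rel("red",.09)
E
```

```text
red clock 23.3 TCP in stud frame [  1.3   0.8 120.7] tip [ 1.3  0.8 30.7] lean 0.04 F panel [-1.2  0.  -1. ]
 correction turn [ 0.    0.04 -0.04]  tool shift to centre tip [-1.3  0.8  0. ]
```

{"fn": "arm_command", "kwargs": {"rows": [{"tx":0,"ty":0,"tz":4,"ax":0,"ay":0,"az":0,"fingers":1},{"tx":0,"ty":0,"tz":4,"ax":0,"ay":0,"az":0,"fingers":1},{"tx":0,"ty":0,"tz":4,"ax":0,"ay":0,"az":0,"fingers":1},{"tx":0,"ty":0,"tz":3,"ax":0,"ay":0,"az":0,"fingers":1},{"tx":0,"ty":0,"tz":2,"ax":0,"ay":0,"az":0,"fingers":1},{"tx":0,"ty":0,"tz":0,"ax":0,"ay":0,"az":0,"fingers":1},{"tx":0,"ty":0,"tz":0,"ax":0,"ay":0,"az":0,"fingers":1},{"tx":0,"ty":0,"tz":0,"ax":0,"ay":0,"az":0,"fingers":1}]}}

```text
clock: 23.97
eef_pos: [0.4646, -0.3572, 0.1989]
tcp_rot: [[0.777, -0.245, 0.58], [-0.196, -0.97, -0.146], [0.598, -0.0, -0.801]]
wrist_force: [-0.0, 0.3, -0.4]
finger_gap: 0.016
grip_force: 50.0
```

{"fn": "arm_command", "kwargs": {"rows": [{"tx":0,"ty":0,"tz":1,"ax":0,"ay":0,"az":0,"fingers":1},{"tx":0,"ty":0,"tz":0,"ax":0,"ay":0,"az":0,"fingers":1},{"tx":0,"ty":0,"tz":1,"ax":0,"ay":0,"az":0,"fingers":1},{"tx":0,"ty":0,"tz":0,"ax":0,"ay":0,"az":0,"fingers":1},{"tx":0,"ty":0,"tz":1,"ax":0,"ay":0,"az":0,"fingers":1},{"tx":0,"ty":0,"tz":0,"ax":0,"ay":0,"az":0,"fingers":1},{"tx":0,"ty":0,"tz":0,"ax":0,"ay":0,"az":0,"fingers":1},{"tx":0,"ty":0,"tz":0,"ax":0,"ay":0,"az":0,"fingers":1}]}}

```text
clock: 24.63
eef_pos: [0.4664, -0.3577, 0.1965]
tcp_rot: [[0.777, -0.245, 0.58], [-0.196, -0.97, -0.146], [0.598, -0.0, -0.801]]
wrist_force: [-2.2, 1.3, 2.4]
finger_gap: 0.0156
grip_force: 50.0
```

```bash
python3 - <<'E'
from h import *
rel("red",.09)
E
```

```text
red clock 24.63 TCP in stud frame [  1.4   0.7 100.7] tip [ 1.4  0.7 10.7] lean 0.03 F panel [-0.5  0.7  3.4]
 correction turn [ 0.01  0.03 -0.04]  tool shift to centre tip [-1.4  0.7  0. ]
```

{"fn": "arm_command", "kwargs": {"rows": [{"tx":0,"ty":0,"tz":1,"ax":0,"ay":0,"az":0,"fingers":1},{"tx":0,"ty":0,"tz":0,"ax":0,"ay":0,"az":0,"fingers":1},{"tx":0,"ty":0,"tz":1,"ax":0,"ay":0,"az":0,"fingers":1},{"tx":0,"ty":0,"tz":0,"ax":0,"ay":0,"az":0,"fingers":1},{"tx":0,"ty":0,"tz":0.5,"ax":0,"ay":0,"az":0,"fingers":1},{"tx":0,"ty":0,"tz":0,"ax":0,"ay":0,"az":0,"fingers":1},{"tx":0,"ty":0,"tz":0,"ax":0,"ay":0,"az":0,"fingers":1},{"tx":0,"ty":0,"tz":0,"ax":0,"ay":0,"az":0,"fingers":1}]}}

```text
clock: 25.3
eef_pos: [0.4678, -0.3581, 0.1944]
tcp_rot: [[0.777, -0.245, 0.58], [-0.196, -0.97, -0.146], [0.598, -0.0, -0.801]]
wrist_force: [-0.7, 0.1, 2.2]
finger_gap: 0.0158
grip_force: 50.0
```

```bash
python3 - <<'E'
from h import *
rel("red",.09)
E
```

```text
red clock 25.3 TCP in stud frame [ 1.4  0.8 98.2] tip [1.4 0.8 8.2] lean 0.03 F panel [ 0.8 -0.   2.1]
 correction turn [ 0.01  0.03 -0.03]  tool shift to centre tip [-1.4  0.8  0. ]
```

{"fn": "arm_command", "kwargs": {"rows": [{"tx":0,"ty":0,"tz":0.8,"ax":0,"ay":0,"az":0,"fingers":1},{"tx":0,"ty":0,"tz":0,"ax":0,"ay":0,"az":0,"fingers":1},{"tx":0,"ty":0,"tz":0.8,"ax":0,"ay":0,"az":0,"fingers":1},{"tx":0,"ty":0,"tz":0,"ax":0,"ay":0,"az":0,"fingers":1},{"tx":0,"ty":0,"tz":0,"ax":0,"ay":0,"az":0,"fingers":1},{"tx":0,"ty":0,"tz":0,"ax":0,"ay":0,"az":0,"fingers":1},{"tx":0,"ty":0,"tz":0,"ax":0,"ay":0,"az":0,"fingers":1},{"tx":0,"ty":0,"tz":0,"ax":0,"ay":0,"az":0,"fingers":1}]}}

```text
clock: 25.97
eef_pos: [0.4687, -0.3583, 0.1934]
tcp_rot: [[0.777, -0.245, 0.58], [-0.196, -0.969, -0.147], [0.599, -0.0, -0.801]]
wrist_force: [-5.1, 2.2, 7.6]
finger_gap: 0.0156
grip_force: 50.0
```

```bash
python3 - <<'E'
from h import *
rel("red",.09)
E
```

```text
red clock 25.97 TCP in stud frame [ 1.5  0.7 96.8] tip [1.4 0.7 6.8] lean 0.02 F panel [0.1 0.9 9.4]
 correction turn [ 0.02  0.01 -0.03]  tool shift to centre tip [-1.4  0.7  0. ]
```

Red is home (about 10 N). Retract.

{"fn": "arm_command", "kwargs": {"rows": [{"tx":0,"ty":0,"tz":0.4,"ax":0,"ay":0,"az":0,"fingers":1},{"tx":0,"ty":0,"tz":0,"ax":0,"ay":0,"az":0,"fingers":1},{"tx":0,"ty":0,"tz":0,"ax":0,"ay":0,"az":0,"fingers":1},{"tx":0,"ty":0,"tz":-4,"ax":0,"ay":0,"az":0,"fingers":1},{"tx":0,"ty":0,"tz":-10,"ax":0,"ay":0,"az":0,"fingers":1},{"tx":0,"ty":0,"tz":-20,"ax":0,"ay":0,"az":0,"fingers":1},{"tx":0,"ty":0,"tz":-25,"ax":0,"ay":0,"az":0,"fingers":1},{"tx":0,"ty":0,"tz":-20,"ax":0,"ay":0,"az":0,"fingers":1}]}}

```text
clock: 26.63
eef_pos: [0.4221, -0.3462, 0.2563]
tcp_rot: [[0.778, -0.245, 0.579], [-0.197, -0.97, -0.145], [0.597, -0.001, -0.802]]
wrist_force: [-1.3, -0.3, -0.2]
finger_gap: 0.0159
grip_force: 50.0
```

```bash
python3 - <<'E'
from h import *
s=r.state(); A=s["tcp_rot"]; print(s["eef_pos"])
T=R.from_euler("z",8,degrees=True).as_matrix()@np.diag([1,-1,-1.])
q=np.array([.4338,-.0034,.272]); n=12
rv=R.from_matrix(A.T@T).as_rotvec(degrees=True)
B=R.from_rotvec(rv/n,degrees=True).as_matrix(); d=(q-s["eef_pos"])*1000/n
print("turn/row",(rv/n).round(2))
for k in range(n): print((A.T@d).round(1)); A=A@B
E
```

```text
[ 0.42211274 -0.3461881   0.25632003]
turn/row [ 0.59 -3.02 -1.79]
[ -4.1 -27.9  -4.6]
[ -3.4 -28.1  -4.2]
[ -2.8 -28.2  -3.7]
[ -2.1 -28.3  -3.3]
[ -1.4 -28.4  -2.9]
[ -0.6 -28.5  -2.6]
[  0.1 -28.5  -2.3]
[  0.9 -28.5  -2. ]
[  1.7 -28.5  -1.8]
[  2.5 -28.5  -1.6]
[  3.3 -28.4  -1.5]
[  4.1 -28.3  -1.4]
```

{"fn": "arm_command", "kwargs": {"rows": [{"tx":-4,"ty":-28,"tz":-4.5,"ax":0.6,"ay":-3,"az":-1.8,"fingers":1},{"tx":-3.5,"ty":-28,"tz":-4,"ax":0.6,"ay":-3,"az":-1.8,"fingers":1},{"tx":-3,"ty":-28,"tz":-3.7,"ax":0.6,"ay":-3,"az":-1.8,"fingers":1},{"tx":-2,"ty":-28,"tz":-3.3,"ax":0.6,"ay":-3,"az":-1.8,"fingers":1},{"tx":-1.4,"ty":-28.4,"tz":-3,"ax":0.6,"ay":-3,"az":-1.8,"fingers":1},{"tx":-0.6,"ty":-28.5,"tz":-2.6,"ax":0.6,"ay":-3,"az":-1.8,"fingers":1},{"tx":0,"ty":-28.5,"tz":-2.3,"ax":0.6,"ay":-3,"az":-1.8,"fingers":1},{"tx":1,"ty":-28.5,"tz":-2,"ax":0.6,"ay":-3,"az":-1.8,"fingers":1}]}}

```text
clock: 27.3
eef_pos: [0.4298, -0.1178, 0.2663]
tcp_rot: [[0.977, 0.015, 0.212], [0.021, -0.999, -0.025], [0.211, 0.029, -0.977]]
wrist_force: [0.7, -1.0, -1.1]
finger_gap: 0.0156
grip_force: 50.0
```

{"fn": "arm_command", "kwargs": {"rows": [{"tx":1.7,"ty":-28.5,"tz":-1.8,"ax":0.6,"ay":-3,"az":-1.8,"fingers":1},{"tx":2.5,"ty":-28.5,"tz":-1.6,"ax":0.6,"ay":-3,"az":-1.8,"fingers":1},{"tx":3.3,"ty":-28.5,"tz":-1.5,"ax":0.6,"ay":-3,"az":-1.8,"fingers":1},{"tx":4,"ty":-28.5,"tz":-1.4,"ax":0.6,"ay":-3,"az":-1.8,"fingers":1},{"tx":0,"ty":0,"tz":0,"ax":0,"ay":0,"az":0,"fingers":1},{"tx":0,"ty":0,"tz":0,"ax":0,"ay":0,"az":0,"fingers":1},{"tx":0,"ty":0,"tz":0,"ax":0,"ay":0,"az":0,"fingers":1},{"tx":0,"ty":0,"tz":0,"ax":0,"ay":0,"az":0,"fingers":1}]}}

```text
clock: 27.97
eef_pos: [0.4334, -0.005, 0.2714]
tcp_rot: [[0.99, 0.142, 0.005], [0.142, -0.99, 0.0], [0.005, 0.0, -1.0]]
wrist_force: [-0.0, -0.1, -0.4]
finger_gap: 0.0157
grip_force: 50.0
```

```bash
python3 - <<'E'
from h import *
T=R.from_euler("z",8,degrees=True).as_matrix()@np.diag([1,-1,-1.])
plan([((.4338,-.0034,.245),T)])
E
```

```text
1 rows; turn/row [ 0.02 -0.27  0.14]  first shift [ 0.5 -1.5 26.4]  last [ 0.5 -1.5 26.4] total [ 0.5 -1.5 26.4] [ 0.02 -0.27  0.14]
```

{"fn": "arm_command", "kwargs": {"rows": [{"tx":0.5,"ty":-1.6,"tz":0,"ax":0,"ay":-0.3,"az":0.1,"fingers":1},{"tx":0,"ty":0,"tz":20,"ax":0,"ay":0,"az":0,"fingers":1},{"tx":0,"ty":0,"tz":20,"ax":0,"ay":0,"az":0,"fingers":1},{"tx":0,"ty":0,"tz":20,"ax":0,"ay":0,"az":0,"fingers":1},{"tx":0,"ty":0,"tz":0,"ax":0,"ay":0,"az":0,"fingers":1},{"tx":0,"ty":0,"tz":0,"ax":0,"ay":0,"az":0,"fingers":1},{"tx":0,"ty":0,"tz":0,"ax":0,"ay":0,"az":0,"fingers":1},{"tx":0,"ty":0,"tz":0,"ax":0,"ay":0,"az":0,"fingers":1}]}}

```text
clock: 28.63
eef_pos: [0.4345, -0.0029, 0.2127]
tcp_rot: [[0.99, 0.141, 0.001], [0.141, -0.99, -0.001], [0.001, 0.001, -1.0]]
wrist_force: [0.9, 0.2, -1.0]
finger_gap: 0.0157
grip_force: 50.0
```

{"fn": "arm_command", "kwargs": {"rows": [{"tx":-0.7,"ty":0.4,"tz":0,"ax":0,"ay":0,"az":0,"fingers":1},{"tx":0,"ty":0,"tz":12,"ax":0,"ay":0,"az":0,"fingers":1},{"tx":0,"ty":0,"tz":12,"ax":0,"ay":0,"az":0,"fingers":1},{"tx":0,"ty":0,"tz":12,"ax":0,"ay":0,"az":0,"fingers":1},{"tx":0,"ty":0,"tz":12,"ax":0,"ay":0,"az":0,"fingers":1},{"tx":0,"ty":0,"tz":0,"ax":0,"ay":0,"az":0,"fingers":1},{"tx":0,"ty":0,"tz":0,"ax":0,"ay":0,"az":0,"fingers":1},{"tx":0,"ty":0,"tz":0,"ax":0,"ay":0,"az":0,"fingers":1}]}}

```text
clock: 29.3
eef_pos: [0.4337, -0.0032, 0.1644]
tcp_rot: [[0.99, 0.141, 0.001], [0.141, -0.99, -0.0], [0.001, 0.001, -1.0]]
wrist_force: [0.9, 0.0, -0.6]
finger_gap: 0.0161
grip_force: 50.0
```

{"fn": "arm_command", "kwargs": {"rows": [{"tx":0,"ty":0,"tz":8,"ax":0,"ay":0,"az":0,"fingers":1},{"tx":0,"ty":0,"tz":8,"ax":0,"ay":0,"az":0,"fingers":1},{"tx":0,"ty":0,"tz":8,"ax":0,"ay":0,"az":0,"fingers":1},{"tx":0,"ty":0,"tz":6,"ax":0,"ay":0,"az":0,"fingers":1},{"tx":0,"ty":0,"tz":0,"ax":0,"ay":0,"az":0,"fingers":1},{"tx":0,"ty":0,"tz":0,"ax":0,"ay":0,"az":0,"fingers":1},{"tx":0,"ty":0,"tz":0,"ax":0,"ay":0,"az":0,"fingers":1},{"tx":0,"ty":0,"tz":0,"ax":0,"ay":0,"az":0,"fingers":1}]}}

```text
clock: 29.97
eef_pos: [0.4335, -0.0032, 0.1338]
tcp_rot: [[0.99, 0.141, 0.0], [0.141, -0.99, -0.0], [-0.0, 0.0, -1.0]]
wrist_force: [1.1, -0.3, 0.2]
finger_gap: 0.016
grip_force: 50.0
```

No resistance in the slot. Lower until the collar touches (about z = 0.126).

{"fn": "arm_command", "kwargs": {"rows": [{"tx":0,"ty":0,"tz":3,"ax":0,"ay":0,"az":0,"fingers":1},{"tx":0,"ty":0,"tz":2,"ax":0,"ay":0,"az":0,"fingers":1},{"tx":0,"ty":0,"tz":1.5,"ax":0,"ay":0,"az":0,"fingers":1},{"tx":0,"ty":0,"tz":1,"ax":0,"ay":0,"az":0,"fingers":1},{"tx":0,"ty":0,"tz":0,"ax":0,"ay":0,"az":0,"fingers":1},{"tx":0,"ty":0,"tz":0,"ax":0,"ay":0,"az":0,"fingers":1},{"tx":0,"ty":0,"tz":0,"ax":0,"ay":0,"az":0,"fingers":1},{"tx":0,"ty":0,"tz":0,"ax":0,"ay":0,"az":0,"fingers":1}]}}

```text
clock: 30.63
eef_pos: [0.4333, -0.0032, 0.1261]
tcp_rot: [[0.99, 0.141, -0.0], [0.141, -0.99, -0.0], [-0.0, 0.0, -1.0]]
wrist_force: [0.0, 0.7, -0.3]
finger_gap: 0.0156
grip_force: 50.0
```

{"fn": "arm_command", "kwargs": {"rows": [{"tx":0,"ty":0,"tz":0.5,"ax":0,"ay":0,"az":0,"fingers":1},{"tx":0,"ty":0,"tz":0,"ax":0,"ay":0,"az":0,"fingers":1},{"tx":0,"ty":0,"tz":0,"ax":0,"ay":0,"az":0,"fingers":1},{"tx":0,"ty":0,"tz":0,"ax":0,"ay":0,"az":0,"fingers":1},{"tx":0,"ty":0,"tz":0,"ax":0,"ay":0,"az":0,"fingers":0.7},{"tx":0,"ty":0,"tz":0,"ax":0,"ay":0,"az":0,"fingers":0.5},{"tx":0,"ty":0,"tz":0,"ax":0,"ay":0,"az":0,"fingers":0.3},{"tx":0,"ty":0,"tz":0,"ax":0,"ay":0,"az":0,"fingers":0}], "force": 5}}

```text
clock: 31.3
eef_pos: [0.4333, -0.0032, 0.1255]
tcp_rot: [[0.99, 0.141, -0.001], [0.141, -0.99, -0.0], [-0.001, 0.0, -1.0]]
wrist_force: [-0.4, 0.0, 0.4]
finger_gap: 0.0374
grip_force: 0.0
```

{"fn": "arm_command", "kwargs": {"rows": [{"tx":0,"ty":0,"tz":0,"ax":0,"ay":0,"az":0,"fingers":0},{"tx":0,"ty":0,"tz":0,"ax":0,"ay":0,"az":0,"fingers":0},{"tx":0,"ty":0,"tz":0,"ax":0,"ay":0,"az":0,"fingers":0},{"tx":0,"ty":0,"tz":0,"ax":0,"ay":0,"az":0,"fingers":0},{"tx":0,"ty":0,"tz":0,"ax":0,"ay":0,"az":0,"fingers":0},{"tx":0,"ty":0,"tz":0,"ax":0,"ay":0,"az":0,"fingers":0},{"tx":0,"ty":0,"tz":-10,"ax":0,"ay":0,"az":0,"fingers":0},{"tx":0,"ty":0,"tz":-20,"ax":0,"ay":0,"az":0,"fingers":0}]}}

```text
clock: 31.97
eef_pos: [0.4324, -0.0031, 0.1545]
tcp_rot: [[0.99, 0.141, -0.004], [0.141, -0.99, 0.0], [-0.004, -0.001, -1.0]]
wrist_force: [-0.4, -0.3, 0.3]
finger_gap: 0.0907
grip_force: 0.0
```

{"fn": "arm_command", "kwargs": {"rows": [{"tx":0,"ty":0,"tz":-30,"ax":0,"ay":0,"az":0,"fingers":0},{"tx":0,"ty":0,"tz":-30,"ax":0,"ay":0,"az":0,"fingers":0},{"tx":0,"ty":0,"tz":-30,"ax":0,"ay":0,"az":0,"fingers":0},{"tx":-5,"ty":0,"tz":-30,"ax":0,"ay":0,"az":0,"fingers":0},{"tx":-15,"ty":15,"tz":-20,"ax":0,"ay":0,"az":0,"fingers":0},{"tx":0,"ty":0,"tz":0,"ax":0,"ay":0,"az":0,"fingers":0},{"tx":0,"ty":0,"tz":0,"ax":0,"ay":0,"az":0,"fingers":0},{"tx":0,"ty":0,"tz":0,"ax":0,"ay":0,"az":0,"fingers":0}]}}

```text
clock: 32.63
eef_pos: [0.4155, -0.0206, 0.2949]
tcp_rot: [[0.99, 0.14, -0.001], [0.14, -0.99, 0.0], [-0.001, -0.0, -1.0]]
wrist_force: [-0.7, -0.6, -1.0]
finger_gap: 0.0953
grip_force: 0.0
```

```bash
python3 - <<'E'
from h import *
s=r.state(); print(s["clock"],s["eef_pos"],s["finger_gap"])
f=r.grab_frame("wrist"); 
u,v=proj(f,(.434,-.004,.12)).astype(int); u0,v0=u-80,v-60
cv2.imwrite("pics/c7.png",cv2.resize(f["frame"][v0:v0+120,u0:u0+160,::-1],None,fx=5,fy=5,interpolation=cv2.INTER_CUBIC)); print(u0,v0,proj(f,(.4343,-.004,.12)),proj(f,(.4343,-.004,.182)))
for d in r.spot_point("wrist","wand"): print(d["p"],toW(f,d["centre"]).round(4))
E
```

```text
32.6333 [ 0.41548061 -0.02062056  0.29485665] 0.09531726532637362
224 135 [305.01319551 194.8741356 ] [301.9502168  208.33640503]
0.93 [0.5194 0.0173 0.0032]
0.83 [ 0.429  -0.0045  0.1146]
```

View pics/c7.png

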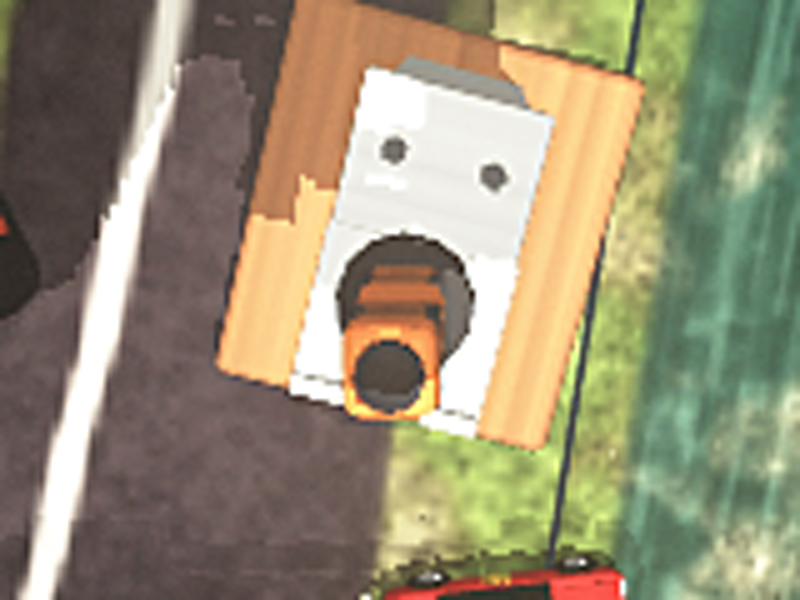

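The wand hangs in the fork as before. The collar at (405,300) in the crop is at the predicted spot and the handle at (390,375) is upright. Handing in.

```bash
python3 -c "
from h import *
print(r.hand_in())"
```

```text
the job is handed in; nothing more can be done
None
```

I pushed the green, yellow and red studs home in that order, each to its stop at about 8–10 N, saw no shift in the panel at the check before red, hung the wand back in its fork, and handed the job in at about 33 s; no verdict came back.

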